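# Pack the water-filter column

## Task

Load the steel filter column: put the tall white cartridge in first, then the short one on top of it. Then take the wooden tamper from its sloping rest, stand it upright on its foot on the open worktop, let go, and take it again from straight above by its knob; with it ram both cartridges down the column firmly until the seal plate under them hits the bottom. Finally stand the tamper upright on the worktop again, let go, and leave the spice jar, the salt shaker and the steel cup where they are.

Things in the scene. Friction and masses are not known exactly. Their poses are not given: they have to be found in the camera images.
- filter_column: Upright open stainless tube fixed to the worktop; origin on its axis at worktop level, z up. Mouth (rim) at 140 mm, bore 46 mm, outside 53 mm (59 mm at the flared lip), foot flange 80 mm across and 13 mm high, a short outlet stub low on the side facing -x. Inside, the seal plate slides.
- seal_plate (a joint): Flat grey plate, 43 mm across, sliding down inside the column: how far (m) it is below its top position. At value q its upper face is 75 mm - q above the worktop. It drags with about 6 N and stays where left (a cartridge falling on it nudges it a few mm at most); starts part-way, stops dead at 0.050 (bottom). Press with about 15 N there.
- tall_cartridge: White plastic cylinder, 42 mm diameter, 34 mm high, two thin grey bands, 60 g, standing on its end; origin at the centre of its underside, z up its axis (both ends alike). The spice jar stands about 75 mm beside it, centre to centre.
- short_cartridge: As the tall one but 22 mm high, 42 mm diameter, 60 g; origin at the centre of its underside, z up its axis. The salt shaker stands about 75 mm beside it, centre to centre.
- tamper: Wooden tamper 130 mm long, 140 g: flat round foot 38 mm across, 14 mm thick; shaft 14 mm across from 14 to 106 mm up; cylindrical knob 24 mm across from 106 to 130 mm. Origin at the centre of the foot's underside, z along the shaft to the knob. Starts leaning in its rest at 45 degrees, foot low, on the rest's wire 52 mm up the shaft; above that it is free to grasp. Stands stably.
- tamper_rest: Wooden board 105 x 48 x 6 mm fixed to the worktop, with an 8 mm lip at its -x end and a steel wire fork (two 6 mm uprights 26 mm apart, 69 mm high, with a crossbar) at its middle; origin at the centre of its underside; its x axis points along the board from the tamper's foot to its knob. The stove's right side wall (136 mm high) is at y = -0.106, from x = 0.50 backwards.
- spice_jar: Bystander: spice jar, 44 mm diameter, 106 mm high, with a yellow cap, standing beside the tall cartridge; origin at the centre of its underside.
- shaker: Bystander: salt shaker, 44 mm diameter, 90 mm high, standing beside the short cartridge; origin at the centre of its underside.
- steel_cup: Bystander: upside-down steel tumbler, 79 mm diameter at the bottom, 103 mm high, standing to the left (+y) of the column; origin at the centre of its underside.
Not all that is in view belongs to the job. Leave any yellow look-alike of the short_cartridge alone. What is shaped like the tamper but black is not meant.

How it is judged:
By the outcome, as a careful person would: the job done as asked, in the order asked, and still so for the second after the job is handed in, with the robot touching nothing.
It also fails if it takes over 72 s, if anything falls off the work surface, if the arm or the gripper's body presses on something with over 40 N, if the wrist force passes 120 N, or if a joint passes its speed limit or range.

## Robot

A 6-joint arm with a two-finger parallel gripper is mounted at the origin on a cart in front of the work surface, level with it; the furniture and walls round the work are solid. World frame = base frame: x ahead of the robot, y to its left, z up, the work surface at z = 0. Lengths are in m, angles in rad, forces in N, time in s.
With the tool pointing down it reaches from about 0.3 to 0.875 m from the base axis. Payload 4.2 kg.
Tool frame: the origin (TCP) lies between the finger pads; the fingertips stand 19 mm ahead of it and the grasp point (between the pads) is the TCP (manip.finger_overhang is the distance from the TCP to the fingertips, in m); z points along the fingers, y is the line along which they close (so a half turn about z gives the same grasp; the last joint's range is limited). The gripper opens to 85 mm and grips with 20 to 120 N. Pads are 22 mm wide; open, the fingers measure 114 mm over their backs; the gripper's body (76 mm by 85 mm) begins 54 mm behind the grasp point. The pads swing forward as they close: fully open they stand 13 mm farther back than shut.
Start: joints at [1.142, 0.32, 1.565, -0, 1.257, -0.02], TCP at [0.229, 0.528, 0.25] pointing down, gripper open.
Joint ranges: [-3.11, 3.11], [-0.84, 2.01], [0.21, 2.61], [-1.34, 4.49], [0.05, 2.63], [-2.56, 2.56]. Speed limits (rad/s): [2.57, 2.57, 3.14, 3.14, 3.14, 3.14].

## Interface

Orientations are given as a rotation vector (axis times angle).
In Python, from workcell import manip gives the robot as it stands.
- The arm moves only by the tool carry_out, never from a script. Its argument "motion" is a list of rows, each an object of numbers: "x", "y", "z": the shift along the tool's x, y, z in m; "twist": the turn about the tool's z in degrees. In form: [{"x": .., "y": .., "z": .., "twist": ..}, ...]. A call has 1 to 12 rows; each row shifts and turns the commanded pose from where the row before left it, along the tool's axes as they then stand; what a row does not reach is not made up. A row lasts 1/8 s, in which the tool goes at most 62.5 mm and 10.7 degrees, less where a joint would pass 70% of its speed; a pose out of reach is approached as far as the arm can. A call with a gripper value outside its range is refused whole. "grip" is the closure, from 0 (fully open) to 1 (shut), set as the call begins (left out, the last holds). The fingers move at their own pace and stop on an object; the grip force is fixed at half the most. Time passes only in rows, so rows that do not move let the fingers close. It gives the time, the measured TCP pose, the force, the opening and the grip force at its end, in the units of the state.
- manip.state(): the state, without advancing time (a new reading comes with each control period).
- manip.snapshot(name): name is "scene" or "top"; returns the picture (420x560x3 uint8, red, green, blue); there is no depth.
- manip.camera_params(name): a dict with "K" (3x3 intrinsics, pixels), "k1" (the pictures are not rectified: a ray, as slopes to the right and down, at radius r is drawn at 1 + k1 r^2 times it, then the intrinsics apply), "world_to_cam" (4x4, takes a point from world to camera coordinates). Camera axes: x right, y up, looking along -z (the intrinsics and any distortion apply to the point x, -y, -z); pixel columns grow to the right and rows downward; lengths in m; the calibration is good to about 2 mm. A picture is of the moment at which its call begins. camera_params takes no time and is no camera call.
- manip.finish_job(): hands the job in; it is judged then, once.
The state is a dict: "t": time; "q": joint angles; "qd": joint speeds; "effort": joint torques, N m; "ee_pos": TCP position; "tool_rot": TCP orientation; "contact_force": force on the tool from outside, world axes, zero at the start; "wrist_torque": the same for the moment, N m; "grip_width": opening from 0.0 (shut) to 1.0 (fully open); "grasp_force": force on a finger pad.
Only numpy, scipy, OpenCV 4.12 (cv2) and the standard library are available. Lean on these libraries where they do the work, as an engineer would, in place of code of your own. Each camera call takes 0.05 s, during which the arm holds its last target. There are 200 camera calls.

## Working session

There is one attempt and no reset: what is moved stays moved. The work goes in short steps, Python scripts to look and compute and a tool call to move; the robot and the scene stay as the last step left them, time stands still between calls to the robot, and variables do not carry over. Pictures are saved under pics/ and viewed, at most 10 in all, crops included, and the job is handed in when it is done.

Besides the shell and the picture viewer there is one more tool, called after "Emit:" as name(argument=value, ...) on one line, values as JSON. carry_out: Moves the arm, as the interface text tells. Its arguments: {"type":"object","properties":{"motion":{"type":"array","items":{"type":"object","properties":{"x":{"type":"number"},"y":{"type":"number"},"z":{"type":"number"},"twist":{"type":"number"}}}},"grip":{"type":"number"}},"required":["motion"]}

```bash
mkdir -p pics
cat > h.py <<'E'
import numpy as np, cv2
from scipy.spatial.transform import Rotation as R
from workcell import manip
def snap(name,fn):
    im=manip.snapshot(name); cv2.imwrite('pics/'+fn,im[:,:,::-1]); return im
def proj(name,P):
    c=manip.camera_params(name);K=np.array(c["K"]);T=np.array(c["world_to_cam"])
    P=np.atleast_2d(P);p=P@T[:3,:3].T+T[:3,3]
    s=np.c_[p[:,0]/-p[:,2],-p[:,1]/-p[:,2]]; r2=(s**2).sum(1,keepdims=True)
    s=s*(1+c["k1"]*r2); return s@K[:2,:2].T+K[:2,2]
def back(name,uv,z):
    """pixel -> world point at height z"""
    c=manip.camera_params(name);K=np.array(c["K"]);T=np.array(c["world_to_cam"])
    uv=np.atleast_2d(uv).astype(float); d=(uv-K[:2,2])@np.linalg.inv(K[:2,:2]).T; s=d.copy()
    for _ in range(30): s=d/(1+c["k1"]*(s**2).sum(1,keepdims=True))
    ray=np.c_[s[:,0],-s[:,1],-np.ones(len(s))]@T[:3,:3]; o=-T[:3,:3].T@T[:3,3]
    return o+ray*((z-o[2])/ray[:,2:])
E
python3 - <<'E'
from h import *
a=snap("scene","s0.png");b=snap("top","t0.png")
for n in("scene","top"):
    c=manip.camera_params(n);T=np.array(c["world_to_cam"]);print(n,c["K"],c["k1"],-T[:3,:3].T@T[:3,3],T[:3,:3].round(3).tolist())
s=manip.state();print(s)
E
```

```text
scene [[542.97512682   0.         283.40770309]
 [  0.         542.97512682 211.07950104]
 [  0.           0.           1.        ]] -0.057799467704943326 [ 0.08790643 -1.08880229  1.10476803] [[0.92, -0.391, 0.018], [0.255, 0.632, 0.732], [-0.297, -0.669, 0.682]]
top [[420.58682218   0.         284.80892053]
 [  0.         420.58682218 206.84096628]
 [  0.           0.           1.        ]] -0.029178346889351506 [ 0.38923534 -0.12402517  1.22171721] [[-0.001, -1.0, -0.01], [0.99, -0.002, 0.14], [-0.14, -0.009, 0.99]]
{'t': 0.1, 'q': array([ 1.14197240e+00,  3.20207367e-01,  1.56552918e+00,  1.70847758e-05,
        1.25737902e+00, -1.99771391e-02]), 'qd': array([-0.00086831, -0.0025298 , -0.0030167 , -0.00070191, -0.00030064,
       -0.00015998]), 'effort': array([ 1.21581656e-03, -4.16411376e+01, -2.34702981e+01,  5.47442198e-05,
        4.83140888e-03,  3.90955722e-05]), 'ee_pos': array([0.2284169 , 0.52727045, 0.24958895]), 'tool_rot': array([-6.37687390e-01, -3.07582918e+00,  2.32625440e-03]), 'contact_force': array([ 0.26547727, -0.55303913, -0.67796711]), 'wrist_torque': array([ 0.02143315, -0.01314103, -0.01386479]), 'grasp_force': 0.0, 'grip_width': 1.0033614538411364}
```

View pics/s0.png

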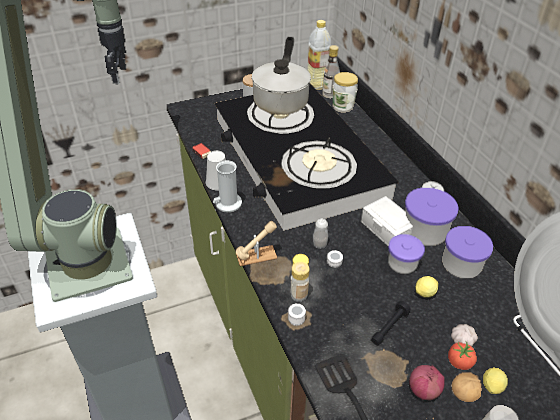

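View pics/t0.png

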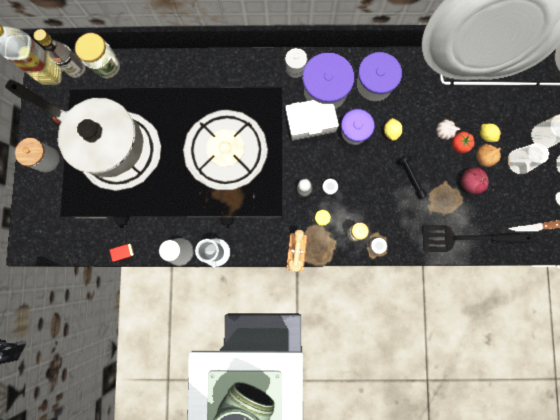

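The scene view shows the column at (229,187), the cup beside it, the tamper on its rest at (258,243), the short cartridge at (335,258) and the tall one at (297,315). In the top view these are at about (210,252), (297,250), (330,186) and (378,246). I'll enlarge both crops for measuring.

Run:
```python
from h import *
b=cv2.imread('pics/t0.png');cv2.imwrite('pics/t0c.png',cv2.resize(b[170:275,150:400],(800,336),interpolation=cv2.INTER_CUBIC))
a=cv2.imread('pics/s0.png');cv2.imwrite('pics/s0c.png',cv2.resize(a[140:335,180:360],(540,585),interpolation=cv2.INTER_CUBIC))
```

```text
(no output)
```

View pics/t0c.png

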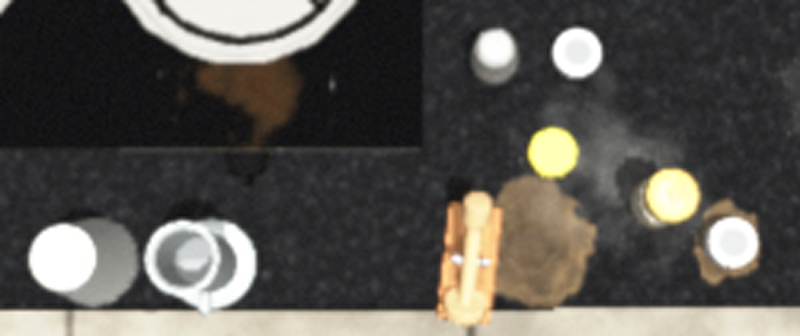

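View pics/s0c.png

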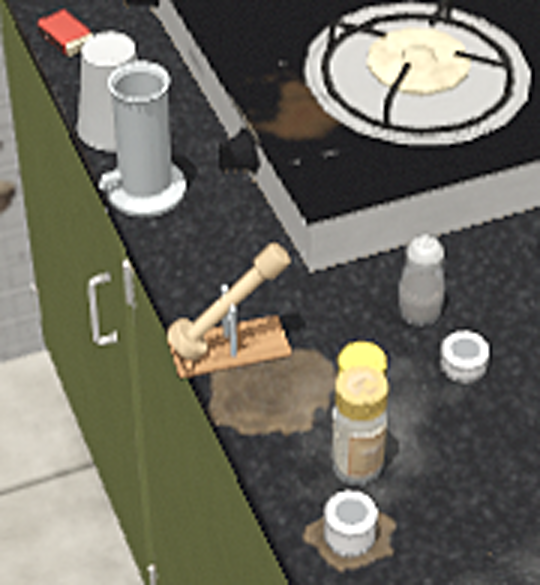

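Run:
```python
from h import *
from scipy.optimize import least_squares
ims={n:cv2.imread(f'pics/{f}') for n,f in(("top","t0.png"),("scene","s0.png"))}
th=np.linspace(0,2*np.pi,60)
def hullc(n,x,y,r,z0,z1):
    P=np.array([[x+r*np.cos(t),y+r*np.sin(t),z] for z in(z0,z1) for t in th])
    h=cv2.convexHull(proj(n,P).astype(np.float32));m=cv2.moments(h);return np.array([m['m10']/m['m00'],m['m01']/m['m00']]),m['m00']
for nm,px,h in(("tall",dict(top=(378,246),scene=(297,315)),.034),("short",dict(top=(330,186),scene=(335,258)),.022)):
    meas={}
    for n,(u,v) in px.items():
        im=ims[n].astype(int);g=im.min(2)>95; w=13 if n=="top" else 15
        m=np.zeros(g.shape,np.uint8);m[v-w:v+w,u-w:u+w]=g[v-w:v+w,u-w:u+w]
        k,l,st,c=cv2.connectedComponentsWithStats(m);i=1+st[1:,4].argmax();meas[n]=c[i];print(nm,n,c[i].round(1),st[i])
    for use in (("top",),("scene",),("top","scene")):
        f=lambda p:np.r_[tuple(hullc(n,*p,.021,0,h)[0]-meas[n] for n in use)]
        s=least_squares(f,back("top",px["top"],h)[0,:2],diff_step=1e-4);print(use,s.x.round(4),s.fun.round(2))
    print([hullc(n,*s.x,.021,0,h)[1] for n in px])
print("rim top",back("top",(206.9,250.3),.14),"flange",back("top",(217,252),.013),"rim scene",back("scene",(227,167.7),.14),"flange",back("scene",(180+148/3,140+187/3),.013))
c=lambda u,v:(150+u/3.2,170+v/3.2)
print("cup top",back("top",c(62,258),.103),"shaker",back("top",c(496,47),.09),"jar",back("top",c(672,194),.106),"yellow",back("top",c(553,152),.022))
print("knob top view z=.115",back("top",c(478,205),.10),"foot",back("top",c(467,302),.025),"board corners",back("top",[c(447,205),c(503,207),c(490,322),c(440,318)],.006))
d=lambda u,v:(180+u/3,140+v/3)
print("scene knob",back("scene",d(273,261),.10),"foot",back("scene",d(188,337),.025),"board",back("scene",[d(292,353),d(282,318),d(180,374)],.006))
```

```text
tall top [378.4 245.6] [370 237  18  18 248]
tall scene [296.3 315.1] [287 303  19  27 379]
('top',) [ 0.4471 -0.3792] [-0. -0.]
('scene',) [ 0.4456 -0.3768] [0. 0.]
('top', 'scene') [ 0.4462 -0.3779] [-0.44  0.32  0.39  0.28]
[208.21576276561245, 333.07379396026954]
short top [329.9 186.1] [322 178  17  17 213]
short scene [334.4 258.2] [327 250  16  18 234]
('top',) [ 0.621  -0.2445] [-0.  0.]
('scene',) [ 0.6199 -0.2402] [-0. -0.]
('top', 'scene') [ 0.6201 -0.2426] [-0.67  0.29  0.47  0.59]
[181.78573183040135, 225.36532940948382]
rim top [[0.42968643 0.08637557 0.14      ]] flange [[0.42957803 0.08190148 0.013     ]] rim scene [[0.43078489 0.08426848 0.14      ]] flange [[0.42900478 0.07809622 0.013     ]]
cup top [[0.43018643 0.19383668 0.103     ]] shaker [[ 0.61014437 -0.16864376  0.09      ]] jar [[ 0.48253578 -0.31315238  0.106     ]] yellow [[ 0.52750916 -0.22169109  0.022     ]]
knob top view z=.115 [[ 0.47416262 -0.15223669  0.1       ]] foot [[ 0.39427445 -0.14396491  0.025     ]] board corners [[ 0.48132496 -0.12658229  0.006     ]
 [ 0.47943218 -0.17717556  0.006     ]
 [ 0.37660713 -0.1647514   0.006     ]
 [ 0.38018925 -0.12008581  0.006     ]]
scene knob [[ 0.47197049 -0.14754096  0.1       ]] foot [[ 0.39336213 -0.13863384  0.025     ]] board [[ 0.47926906 -0.17582005  0.006     ]
 [ 0.48740928 -0.13212959  0.006     ]
 [ 0.37680211 -0.16146198  0.006     ]]
```

```bash
cat >> h.py <<'E'
def plan(x,y,z,phi=None):
    """shift in tool axes from the measured pose to x,y,z; phi = world angle (deg) of tool y; twist is done first"""
    s=manip.state();M=R.from_rotvec(s["tool_rot"]).as_matrix();p=np.degrees(np.arctan2(M[1,1],M[0,1]))
    tw=0
    if phi is not None: tw=(p-phi+90)%180-90
    M2=M@R.from_euler('z',tw,degrees=True).as_matrix(); d=M2.T@(np.array([x,y,z])-s["ee_pos"])
    print("t",s["t"],"pos",s["ee_pos"].round(4),"phi",p.round(1),"tilt",M[:,2].round(3),"twist",round(tw,1),"shift",d.round(4),"rows",round(np.linalg.norm(d)/.0625,1))
E
python3 - <<'E'
from h import *
plan(.446,-.378,.20,-24)
E
```

```text
t 0.1 pos [0.2284 0.5273 0.2496] phi 66.6 tilt [-0.001 -0.001 -1.   ] twist -89.4 shift [ 0.7384 -0.567   0.0507] rows 14.9
```

Emit:
carry_out(motion=[{"twist": 10}, {"twist": 10}, {"twist": 10}, {"twist": 10}, {"twist": 10}, {"twist": 10}, {"twist": 10}, {"twist": 10}, {"twist": 10.6}, {"x": 0}])

```text
invalid input
```

Emit:
carry_out(motion=[{"x": -0.045, "y": 0.035}, {"x": -0.045, "y": 0.035}, {"x": -0.045, "y": 0.035}, {"x": -0.045, "y": 0.035}, {"x": -0.045, "y": 0.035}, {"x": -0.045, "y": 0.035}, {"x": -0.045, "y": 0.035}, {"x": -0.045, "y": 0.035}])

```text
invalid input
```

Emit:
carry_out(motion=[{"x": -0.045, "y": 0.035}, {"x": -0.045, "y": 0.035}, {"x": -0.045, "y": 0.035}, {"x": -0.045, "y": 0.035}, {"x": -0.045, "y": 0.035}, {"x": -0.045, "y": 0.035}, {"x": -0.045, "y": 0.035}, {"x": -0.045, "y": 0.035}, {"x": 0}, {"x": 0}])

```text
invalid input
```

Run:
```python
from h import *
plan(.446,-.378,.032,-24);print(manip.state()["q"].round(2))
```

```text
t 0.1 pos [0.2284 0.5273 0.2496] phi 66.6 tilt [-0.001 -0.001 -1.   ] twist -89.4 shift [ 0.7382 -0.567   0.2187] rows 15.3
[ 1.14  0.32  1.57  0.    1.26 -0.02]
```

Emit:
carry_out(motion=[{"x": 0, "y": 0, "z": 0, "twist": 10}, {"x": 0, "y": 0, "z": 0, "twist": 10}, {"x": 0, "y": 0, "z": 0, "twist": 10}, {"x": 0, "y": 0, "z": 0, "twist": 10}, {"x": 0, "y": 0, "z": 0, "twist": 10}, {"x": 0, "y": 0, "z": 0, "twist": 10}, {"x": 0, "y": 0, "z": 0, "twist": 10}, {"x": 0, "y": 0, "z": 0, "twist": 10}, {"x": 0, "y": 0, "z": 0, "twist": 10.6}])

```text
t: 1.23
ee_pos: [0.2285, 0.5274, 0.2498]
tool_rot: [2.64, 1.702, -0.001]
contact_force: [0.0, 0.2, -0.2]
grip_width: 1.0
grasp_force: 0.0
```

Emit:
carry_out(motion=[{"x": -0.046, "y": 0.0355, "z": 0, "twist": 0}, {"x": -0.046, "y": 0.0355, "z": 0, "twist": 0}, {"x": -0.046, "y": 0.0355, "z": 0, "twist": 0}, {"x": -0.046, "y": 0.0355, "z": 0, "twist": 0}, {"x": -0.046, "y": 0.0355, "z": 0, "twist": 0}, {"x": -0.046, "y": 0.0355, "z": 0, "twist": 0}, {"x": -0.046, "y": 0.0355, "z": 0, "twist": 0}, {"x": -0.046, "y": 0.0355, "z": 0, "twist": 0}])

```text
t: 2.22
ee_pos: [0.3381, 0.0741, 0.2503]
tool_rot: [2.635, 1.711, 0.001]
contact_force: [0.7, -0.3, -0.4]
grip_width: 1.001
grasp_force: 0.0
```

Emit:
carry_out(motion=[{"x": -0.046, "y": 0.0355, "z": 0, "twist": 0}, {"x": -0.046, "y": 0.0355, "z": 0, "twist": 0}, {"x": -0.046, "y": 0.0355, "z": 0, "twist": 0}, {"x": -0.046, "y": 0.0355, "z": 0, "twist": 0}, {"x": -0.046, "y": 0.0355, "z": 0, "twist": 0}, {"x": -0.046, "y": 0.0355, "z": 0, "twist": 0}, {"x": -0.046, "y": 0.0355, "z": 0, "twist": 0}, {"x": -0.046, "y": 0.0355, "z": 0, "twist": 0}, {"x": 0, "y": 0, "z": 0, "twist": 0}])

```text
t: 3.35
ee_pos: [0.448, -0.3792, 0.2487]
tool_rot: [-2.638, -1.705, 0.001]
contact_force: [-0.9, 1.6, -0.2]
grip_width: 0.997
grasp_force: 0.0
```

Run:
```python
from h import *
plan(.446,-.378,.032,-24);print(manip.state()["q"].round(2))
```

```text
t 3.35 pos [ 0.448  -0.3792  0.2487] phi -24.2 tilt [-0.001  0.    -1.   ] twist -0.2 shift [ 0.0003 -0.0021  0.2167] rows 3.5
[-0.72  0.34  1.54 -0.    1.26 -0.3 ]
```

Emit:
carry_out(motion=[{"x": 0, "y": -0.002, "z": 0.055, "twist": 0}, {"x": 0, "y": 0, "z": 0.055, "twist": 0}, {"x": 0, "y": 0, "z": 0.05, "twist": 0}, {"x": 0, "y": 0, "z": 0.035, "twist": 0}, {"x": 0, "y": 0, "z": 0.0215, "twist": 0}, {"x": 0, "y": 0, "z": 0, "twist": 0}])

```text
t: 4.1
ee_pos: [0.4447, -0.373, 0.0322]
tool_rot: [-2.63, -1.709, 0.002]
contact_force: [0.4, 0.4, 0.1]
grip_width: 0.999
grasp_force: 0.0
```

Emit:
carry_out(motion=[{"x": 0, "y": 0, "z": 0, "twist": 0}, {"x": 0, "y": 0, "z": 0, "twist": 0}, {"x": 0, "y": 0, "z": 0, "twist": 0}, {"x": 0, "y": 0, "z": 0, "twist": 0}, {"x": 0, "y": 0, "z": 0, "twist": 0}, {"x": 0, "y": 0, "z": 0, "twist": 0}], grip=1)

```text
t: 4.85
ee_pos: [0.4466, -0.3755, 0.0355]
tool_rot: [2.633, 1.709, 0.002]
contact_force: [-0.8, 0.5, 6.4]
grip_width: 0.469
grasp_force: 60.2
```

Emit:
carry_out(motion=[{"x": 0, "y": 0, "z": -0.02, "twist": 0}, {"x": 0, "y": 0, "z": -0.05, "twist": 0}, {"x": 0, "y": 0, "z": -0.055, "twist": 0}, {"x": 0, "y": 0, "z": -0.055, "twist": 0}, {"x": 0, "y": 0, "z": 0, "twist": 0}])

```text
t: 5.48
ee_pos: [0.4478, -0.3767, 0.2197]
tool_rot: [2.626, 1.704, 0.005]
contact_force: [0.1, -0.2, -1.1]
grip_width: 0.467
grasp_force: 60.7
```

Run:
```python
from h import *
plan(.43,.083,.215)
# column fit from edges: weighted mean of measured points; overlay projected rims for checking
a=cv2.imread('pics/s0.png');b=cv2.imread('pics/t0.png')
```

```text
t 5.475 pos [ 0.4478 -0.3767  0.2197] phi -24.0 tilt [ 0.009 -0.008 -1.   ] twist 0 shift [ 0.4126 -0.2035  0.0009] rows 7.4
```

Emit:
carry_out(motion=[{"x": 0.0516, "y": -0.0254, "z": 0, "twist": 0}, {"x": 0.0516, "y": -0.0254, "z": 0, "twist": 0}, {"x": 0.0516, "y": -0.0254, "z": 0, "twist": 0}, {"x": 0.0516, "y": -0.0254, "z": 0, "twist": 0}, {"x": 0.0516, "y": -0.0254, "z": 0, "twist": 0}, {"x": 0.0516, "y": -0.0254, "z": 0, "twist": 0}, {"x": 0.0516, "y": -0.0254, "z": 0, "twist": 0}, {"x": 0.0516, "y": -0.0254, "z": 0, "twist": 0}, {"x": 0, "y": 0, "z": 0.02, "twist": 0}, {"x": 0, "y": 0, "z": 0, "twist": 0}])

```text
t: 6.72
ee_pos: [0.4266, 0.0851, 0.1922]
tool_rot: [-2.632, -1.712, 0.007]
contact_force: [-0.5, -0.1, -0.2]
grip_width: 0.465
grasp_force: 60.7
```

Run:
```python
from h import *
plan(.43,.083,.2)
a=snap("scene","s1.png");cv2.imwrite('pics/s1c.png',cv2.resize(a[100:220,170:290,::-1],(600,600),interpolation=cv2.INTER_CUBIC))
```

```text
t 6.725 pos [0.4266 0.0851 0.1922] phi -23.9 tilt [-0.004 -0.001 -1.   ] twist 0 shift [-0.0006  0.0039 -0.0078] rows 0.1
```

View pics/s1c.png

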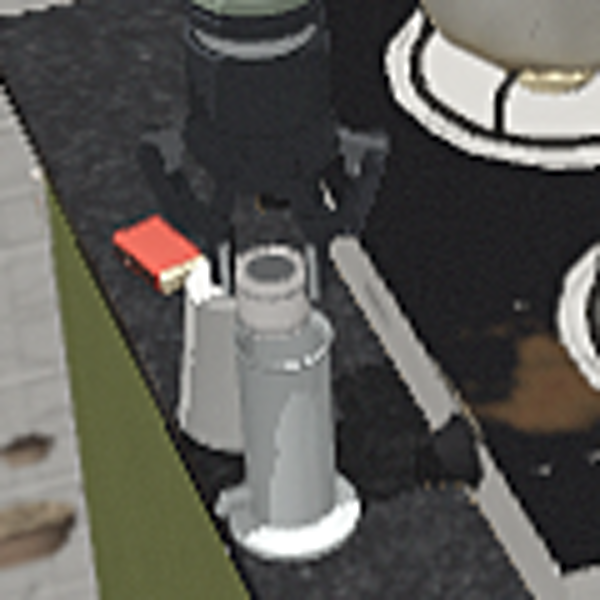

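Run:
```python
from h import *
s=manip.state();p=s["ee_pos"]
print("cart top pred",proj("scene",[[p[0],p[1],.1907]]), "seen 224.4 153.6")
off=back("scene",(224.4,153.6),.1907)[0]-p;print("cart seen-TCP",off.round(4))
# intensities across the lip/tube in first picture for edges
a=cv2.imread('pics/s0.png',0)
for v in (163,168,172,182,190,195): print(v,a[v,212:245].tolist())
print("col",a[155:180,227].tolist())
b=cv2.imread('pics/s1.png',0)
for v in (154,158,160): print(v,b[v,212:245].tolist())
```

```text
cart top pred [[224.86815677 153.58638417]] seen 224.4 153.6
cart seen-TCP [-0.0012  0.0004 -0.0024]
163 [178, 179, 177, 173, 171, 185, 223, 254, 234, 205, 222, 212, 215, 219, 219, 218, 219, 217, 226, 230, 237, 255, 235, 113, 37, 57, 55, 52, 51, 47, 51, 137, 162]
168 [178, 178, 177, 171, 245, 179, 131, 119, 132, 139, 148, 151, 159, 162, 166, 167, 170, 172, 170, 169, 161, 148, 170, 255, 80, 41, 50, 51, 53, 57, 52, 56, 55]
172 [180, 181, 180, 181, 182, 154, 115, 168, 203, 171, 184, 212, 184, 204, 195, 194, 198, 194, 194, 230, 195, 105, 129, 135, 46, 48, 52, 67, 61, 53, 61, 60, 65]
182 [185, 185, 184, 185, 184, 184, 152, 154, 160, 166, 166, 167, 167, 167, 164, 163, 160, 158, 154, 154, 151, 139, 135, 134, 84, 63, 62, 54, 53, 54, 55, 61, 64]
190 [39, 28, 43, 106, 117, 127, 126, 158, 159, 166, 168, 168, 169, 168, 167, 166, 163, 160, 153, 153, 152, 143, 136, 133, 132, 41, 50, 54, 56, 55, 62, 62, 52]
195 [62, 66, 46, 46, 53, 50, 46, 140, 161, 163, 167, 169, 170, 169, 167, 165, 162, 160, 155, 151, 150, 146, 136, 131, 124, 149, 139, 28, 23, 31, 34, 33, 31]
col [68, 64, 59, 61, 51, 181, 237, 226, 218, 156, 167, 169, 167, 167, 167, 167, 163, 194, 204, 117, 152, 165, 161, 161, 162]
154 [41, 15, 147, 153, 8, 197, 187, 121, 87, 94, 97, 96, 98, 96, 94, 91, 110, 172, 190, 76, 151, 82, 35, 46, 46, 64, 161, 159, 155, 153, 151, 158, 165]
158 [243, 254, 205, 134, 31, 142, 142, 142, 170, 175, 182, 179, 182, 176, 176, 153, 124, 143, 140, 60, 152, 116, 50, 53, 64, 67, 66, 52, 136, 164, 157, 133, 128]
160 [173, 175, 178, 180, 189, 160, 167, 172, 177, 165, 166, 167, 151, 166, 179, 177, 173, 167, 160, 131, 60, 63, 52, 56, 60, 63, 55, 57, 50, 129, 166, 158, 133]
```

Run:
```python
from h import *
from scipy.optimize import least_squares
th=np.linspace(0,2*np.pi,360)
def ell(x,y,r,z): return proj("scene",np.c_[x+r*np.cos(th),y+r*np.sin(th),0*th+z])
def f(p):
    x,y=p; o=[]
    e=ell(x,y,.0295,.14); o+=[(e[:,0].max()+e[:,0].min())/2-225.6, e[:,1].min()-159.4]
    e=ell(x,y,.023,.14); o+=[e[:,1].max()-171.5, e[:,1].min()-163.5]
    for v,c in((182,226.7),(190,227.5),(195,227.55)):
        # silhouette edges of the tube at row v
        es=np.array([ell(x,y,.0265,z) for z in np.linspace(.02,.13,60)])
        L=es[:,:,0].min(1);Rr=es[:,:,0].max(1);Lv=es[np.arange(60),es[:,:,0].argmin(1),1];Rv=es[np.arange(60),es[:,:,0].argmax(1),1]
        o+=[(np.interp(-v,-Lv[::1][np.argsort(-Lv)]*-1*-1 if 0 else np.sort(-Lv),L[np.argsort(-Lv)])+np.interp(-v,np.sort(-Rv),Rr[np.argsort(-Rv)]))/2-c]
    return np.array(o)
s=least_squares(f,[.43,.083],diff_step=1e-3);print(s.x,s.fun.round(2))
plan(s.x[0]+.0005,s.x[1],.16)
```

```text
[0.4285838  0.08923635] [ 0.1   1.13  0.44 -1.59  0.03 -0.22  0.08]
t 6.775 pos [0.4275 0.0846 0.1931] phi -24.0 tilt [-0.002 -0.    -1.   ] twist 0 shift [ 0.0049 -0.0003  0.0331] rows 0.5
```

Run:
```python
from h import *
b=cv2.imread('pics/t0.png',0)
for v in (246,250,254): print(v,b[v,188:226].tolist())
for u in (200,204,207,210): print(u,b[232:272,u].tolist())
th=np.linspace(0,2*np.pi,360)
for x,y in((.4297,.0864),(.4275,.087)):
  for r in(.0295,.023):
    e=proj("top",np.c_[x+r*np.cos(th),y+r*np.sin(th),0*th+.14]);print(x,y,r,e.min(0).round(1),e.max(0).round(1))
  e=proj("scene",np.c_[x+.0295*np.cos(th),y+.0295*np.sin(th),0*th+.14]);print("scene",e.min(0).round(1),e.max(0).round(1))
```

```text
246 [136, 135, 132, 126, 93, 49, 43, 82, 206, 246, 244, 212, 150, 133, 131, 130, 133, 135, 148, 176, 199, 206, 207, 208, 209, 207, 208, 220, 246, 222, 126, 101, 108, 153, 242, 254, 255, 254]
250 [142, 141, 143, 139, 119, 76, 77, 206, 243, 239, 192, 124, 116, 113, 115, 117, 137, 183, 204, 210, 210, 211, 212, 212, 213, 214, 209, 184, 210, 245, 219, 130, 112, 108, 108, 147, 249, 255]
254 [152, 150, 155, 150, 123, 79, 54, 125, 246, 250, 223, 167, 111, 101, 100, 99, 102, 128, 146, 170, 182, 186, 187, 183, 165, 145, 151, 201, 245, 228, 147, 122, 123, 120, 125, 179, 252, 255]
200 [39, 40, 41, 38, 39, 39, 45, 42, 97, 236, 251, 247, 226, 190, 150, 132, 124, 119, 116, 111, 109, 111, 111, 129, 169, 217, 247, 249, 194, 83, 49, 44, 43, 38, 70, 200, 226, 228, 228, 228]
204 [45, 37, 29, 25, 27, 26, 48, 160, 246, 244, 197, 147, 138, 135, 133, 130, 133, 133, 137, 141, 133, 111, 102, 103, 97, 101, 118, 196, 241, 232, 141, 52, 34, 32, 63, 191, 217, 219, 221, 224]
207 [34, 27, 22, 21, 24, 25, 96, 242, 244, 212, 161, 140, 140, 149, 176, 199, 208, 208, 210, 222, 229, 217, 170, 143, 135, 118, 111, 159, 230, 253, 246, 180, 85, 42, 57, 178, 211, 215, 218, 219]
210 [31, 21, 25, 22, 27, 27, 51, 158, 245, 241, 186, 146, 179, 201, 207, 208, 208, 210, 212, 229, 234, 231, 187, 147, 140, 144, 153, 201, 248, 251, 250, 249, 239, 157, 79, 180, 212, 216, 220, 221]
0.4297 0.0864 0.0295 [195.5 238.8] [218.3 261.9]
0.4297 0.0864 0.023 [198.  241.3] [215.8 259.3]
scene [216. 161.] [236.8 173.9]
0.4275 0.087 0.0295 [195.2 239.7] [218.1 262.7]
0.4275 0.087 0.023 [197.7 242.2] [215.6 260.2]
scene [215.2 161.1] [236. 174.]
```

Emit:
carry_out(motion=[{"x": 0.005, "y": 0, "z": 0.01, "twist": 0}, {"x": 0, "y": 0, "z": 0, "twist": 0}, {"x": 0, "y": 0, "z": 0, "twist": 0}])

```text
t: 7.15
ee_pos: [0.4306, 0.0889, 0.1839]
tool_rot: [-2.636, -1.709, -0.0]
contact_force: [-0.7, 0.7, -0.5]
grip_width: 0.46
grasp_force: 60.7
```

Run:
```python
from h import *
plan(.4295,.089,.165)
```

```text
t 7.15 pos [0.4306 0.0889 0.1839] phi -24.1 tilt [ 0.  0. -1.] twist 0 shift [-0.0004 -0.001   0.0189] rows 0.3
```

Emit:
carry_out(motion=[{"x": 0, "y": -0.001, "z": 0.004, "twist": 0}, {"x": 0, "y": 0, "z": 0.005, "twist": 0}, {"x": 0, "y": 0, "z": 0.005, "twist": 0}, {"x": 0, "y": 0, "z": 0.005, "twist": 0}, {"x": 0, "y": 0, "z": 0, "twist": 0}, {"x": 0, "y": 0, "z": 0, "twist": 0}])

```text
t: 7.9
ee_pos: [0.4301, 0.0894, 0.1648]
tool_rot: [2.634, 1.71, 0.001]
contact_force: [3.2, -3.3, -3.4]
grip_width: 0.461
grasp_force: 60.6
```

Emit:
carry_out(motion=[{"x": -0.0003, "y": 0.001, "z": 0.002, "twist": 0}, {"x": 0, "y": 0, "z": 0.002, "twist": 0}, {"x": 0, "y": 0, "z": 0.002, "twist": 0}, {"x": 0, "y": 0, "z": 0, "twist": 0}])

```text
t: 8.4
ee_pos: [0.4302, 0.0891, 0.1586]
tool_rot: [-2.635, -1.71, 0.0]
contact_force: [1.3, -0.8, -1.3]
grip_width: 0.467
grasp_force: 60.8
```

Run:
```python
from h import *
a=snap("scene","s2.png");cv2.imwrite('pics/s2c.png',cv2.resize(a[100:220,170:290,::-1],(600,600),interpolation=cv2.INTER_CUBIC))
```

```text
(no output)
```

View pics/s2c.png

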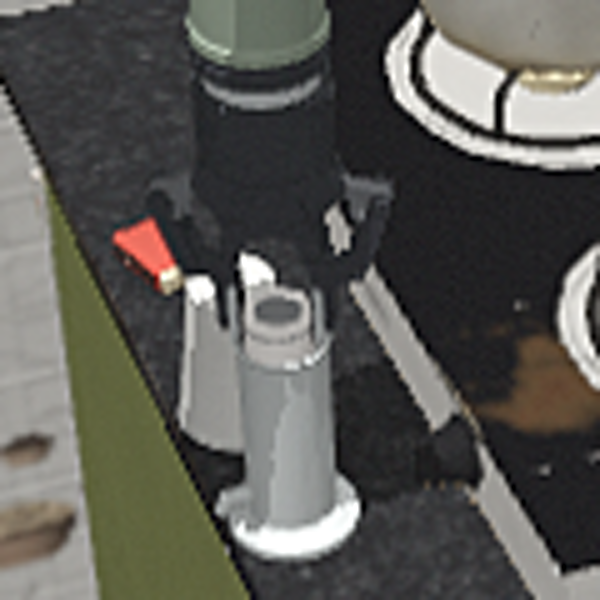

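The picture shows the cartridge well seated in the mouth, its top face at crop (280,308), and the side forces are small. I'll let it go.

Emit:
carry_out(motion=[{"x": 0, "y": 0, "z": 0, "twist": 0}, {"x": 0, "y": 0, "z": 0, "twist": 0}, {"x": 0, "y": 0, "z": 0, "twist": 0}, {"x": 0, "y": 0, "z": 0, "twist": 0}, {"x": 0, "y": 0, "z": -0.05, "twist": 0}, {"x": 0, "y": 0, "z": -0.05, "twist": 0}], grip=0)

```text
t: 9.2
ee_pos: [0.4299, 0.089, 0.2597]
tool_rot: [-2.634, -1.71, 0.002]
contact_force: [1.0, 0.7, 0.7]
grip_width: 0.999
grasp_force: 0.0
```

Run:
```python
from h import *
plan(.620,-.241,.25)
```

```text
t 9.2 pos [0.4299 0.089  0.2597] phi -24.0 tilt [-0.002 -0.    -1.   ] twist 0 shift [-0.224   0.308   0.0094] rows 6.1
```

Emit:
carry_out(motion=[{"x": -0.032, "y": 0.044, "z": 0, "twist": 0}, {"x": -0.032, "y": 0.044, "z": 0, "twist": 0}, {"x": -0.032, "y": 0.044, "z": 0, "twist": 0}, {"x": -0.032, "y": 0.044, "z": 0, "twist": 0}, {"x": -0.032, "y": 0.044, "z": 0, "twist": 0}, {"x": -0.032, "y": 0.044, "z": 0.0, "twist": 0}, {"x": -0.032, "y": 0.044, "z": 0.01, "twist": 0}, {"x": 0, "y": 0, "z": 0.05, "twist": 0}, {"x": 0, "y": 0, "z": 0.05, "twist": 0}, {"x": 0, "y": 0, "z": 0, "twist": 0}, {"x": 0, "y": 0, "z": 0, "twist": 0}])

```text
t: 10.58
ee_pos: [0.6215, -0.2413, 0.1507]
tool_rot: [2.633, 1.709, 0.003]
contact_force: [0.3, -0.7, 0.3]
grip_width: 1.005
grasp_force: 0.0
```

Run:
```python
from h import *
plan(.620,-.241,.024)
```

```text
t 10.575 pos [ 0.6215 -0.2413  0.1507] phi -24.0 tilt [ 0.003 -0.001 -1.   ] twist 0 shift [-0.0004 -0.0019  0.1267] rows 2.0
```

Emit:
carry_out(motion=[{"x": 0, "y": -0.002, "z": 0.05, "twist": 0}, {"x": 0, "y": 0, "z": 0.045, "twist": 0}, {"x": 0, "y": 0, "z": 0.03, "twist": 0}, {"x": 0, "y": 0, "z": 0, "twist": 0}, {"x": 0, "y": 0, "z": 0, "twist": 0}])

```text
t: 11.2
ee_pos: [0.6207, -0.2408, 0.0268]
tool_rot: [2.631, 1.708, 0.005]
contact_force: [0.3, 0.3, -0.3]
grip_width: 1.0
grasp_force: 0.0
```

Emit:
carry_out(motion=[{"x": 0, "y": 0, "z": 0, "twist": 0}, {"x": 0, "y": 0, "z": 0, "twist": 0}, {"x": 0, "y": 0, "z": 0, "twist": 0}, {"x": 0, "y": 0, "z": 0, "twist": 0}, {"x": 0, "y": 0, "z": 0, "twist": 0}, {"x": 0, "y": 0, "z": 0, "twist": 0}], grip=1)

```text
t: 11.95
ee_pos: [0.6194, -0.2405, 0.0254]
tool_rot: [2.633, 1.709, 0.002]
contact_force: [-0.3, -0.1, 5.9]
grip_width: 0.459
grasp_force: 60.9
```

Emit:
carry_out(motion=[{"x": 0, "y": 0, "z": -0.02, "twist": 0}, {"x": 0, "y": 0, "z": -0.05, "twist": 0}, {"x": 0, "y": 0, "z": -0.055, "twist": 0}, {"x": 0, "y": 0, "z": -0.055, "twist": 0}, {"x": 0, "y": 0, "z": -0.03, "twist": 0}, {"x": 0, "y": 0, "z": 0, "twist": 0}, {"x": 0, "y": 0, "z": 0, "twist": 0}])

```text
t: 12.82
ee_pos: [0.6178, -0.2398, 0.2322]
tool_rot: [-2.633, -1.709, 0.002]
contact_force: [-0.4, 0.2, -1.8]
grip_width: 0.463
grasp_force: 60.6
```

Run:
```python
from h import *
plan(.430,.0892,.20)
```

```text
t 12.825 pos [ 0.6178 -0.2398  0.2322] phi -24.0 tilt [-0.003  0.001 -1.   ] twist 0 shift [ 0.2241 -0.3054  0.0331] rows 6.1
```

Emit:
carry_out(motion=[{"x": 0.032, "y": -0.0436, "z": 0, "twist": 0}, {"x": 0.032, "y": -0.0436, "z": 0, "twist": 0}, {"x": 0.032, "y": -0.0436, "z": 0, "twist": 0}, {"x": 0.032, "y": -0.0436, "z": 0, "twist": 0}, {"x": 0.032, "y": -0.0436, "z": 0, "twist": 0}, {"x": 0.032, "y": -0.0436, "z": 0, "twist": 0}, {"x": 0.032, "y": -0.0436, "z": 0, "twist": 0}, {"x": 0, "y": 0, "z": 0.04, "twist": 0}, {"x": 0, "y": 0, "z": 0.01, "twist": 0}, {"x": 0, "y": 0, "z": 0, "twist": 0}, {"x": 0, "y": 0, "z": 0, "twist": 0}])

```text
t: 14.2
ee_pos: [0.4319, 0.0883, 0.1844]
tool_rot: [2.636, 1.709, 0.002]
contact_force: [0.0, 0.4, -1.0]
grip_width: 0.464
grasp_force: 60.7
```

Run:
```python
from h import *
plan(.430,.0892,.16)
a=snap("scene","s3.png");cv2.imwrite('pics/s3c.png',cv2.resize(a[125:185,195:265,::-1],(700,600),interpolation=cv2.INTER_CUBIC))
p=manip.state()["ee_pos"];print(proj("scene",[[p[0],p[1],p[2]-.0034],[p[0],p[1],p[2]-.0254]]))
```

```text
t 14.2 pos [0.4319 0.0883 0.1844] phi -24.1 tilt [ 0.001  0.    -1.   ] twist 0 shift [ 0.     -0.0021  0.0244] rows 0.4
[[226.16802641 155.2210654 ]
 [226.58278709 161.45018105]]
```

View pics/s3c.png

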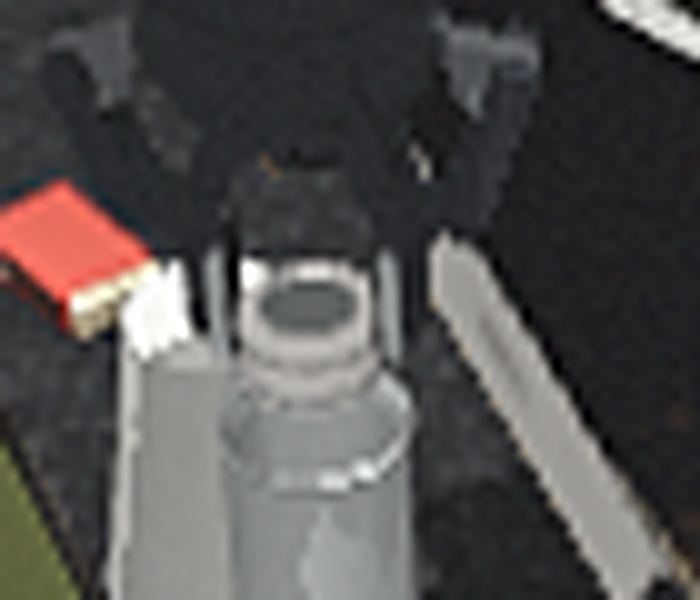

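The short cartridge is centred at about (225.3,155.1), with the same offset from the TCP as the tall one had, so I'll use the same insertion point.

Emit:
carry_out(motion=[{"x": 0, "y": -0.002, "z": 0.004, "twist": 0}, {"x": 0, "y": 0, "z": 0.004, "twist": 0}, {"x": 0, "y": 0, "z": 0.004, "twist": 0}, {"x": 0, "y": 0, "z": 0, "twist": 0}, {"x": 0, "y": 0, "z": 0, "twist": 0}])

```text
t: 14.88
ee_pos: [0.4293, 0.0895, 0.1718]
tool_rot: [-2.635, -1.711, -0.0]
contact_force: [-0.4, -0.7, -0.8]
grip_width: 0.467
grasp_force: 60.7
```

Run:
```python
from h import *
plan(.430,.0892,.153)
```

```text
t 14.875 pos [0.4293 0.0895 0.1718] phi -24.0 tilt [ 0.  0. -1.] twist 0 shift [-0.      0.0008  0.0188] rows 0.3
```

Emit:
carry_out(motion=[{"x": 0, "y": 0.0008, "z": 0.003, "twist": 0}, {"x": 0, "y": 0, "z": 0.004, "twist": 0}, {"x": 0, "y": 0, "z": 0.004, "twist": 0}, {"x": 0, "y": 0, "z": 0.002, "twist": 0}, {"x": 0, "y": 0, "z": 0, "twist": 0}, {"x": 0, "y": 0, "z": 0, "twist": 0}])

```text
t: 15.62
ee_pos: [0.43, 0.0892, 0.1589]
tool_rot: [-2.635, -1.711, -0.0]
contact_force: [0.4, -0.4, -1.2]
grip_width: 0.463
grasp_force: 60.8
```

Emit:
carry_out(motion=[{"x": 0, "y": 0, "z": 0.002, "twist": 0}, {"x": 0, "y": 0, "z": 0, "twist": 0}])

```text
t: 15.88
ee_pos: [0.4302, 0.0892, 0.1576]
tool_rot: [2.635, 1.71, 0.001]
contact_force: [-1.8, -0.4, 6.2]
grip_width: 0.464
grasp_force: 64.0
```

Emit:
carry_out(motion=[{"x": 0, "y": 0, "z": 0, "twist": 0}, {"x": 0, "y": 0, "z": 0, "twist": 0}, {"x": 0, "y": 0, "z": 0, "twist": 0}, {"x": 0, "y": 0, "z": 0, "twist": 0}, {"x": 0, "y": 0, "z": -0.05, "twist": 0}, {"x": 0, "y": 0, "z": -0.05, "twist": 0}, {"x": 0, "y": 0, "z": 0, "twist": 0}], grip=0)

```text
t: 16.75
ee_pos: [0.4321, 0.0896, 0.2605]
tool_rot: [2.632, 1.709, 0.013]
contact_force: [0.8, -0.7, -0.5]
grip_width: 1.001
grasp_force: 0.0
```

Run:
```python
from h import *
d=lambda u,v:(180+(u+.5)/3-.5,140+(v+.5)/3-.5)
b=cv2.imread('pics/s0.png')
# board geometry (scene, z=.006) and shaft axis points; lean model: origin height 19.4mm, 45deg
c=np.array([back("scene",d(*q),.006)[0] for q in((292,353),(282,318),(178,374))]);print(c.round(4))
ang=np.radians(-7);u=np.array([np.cos(ang),np.sin(ang)])
for x0,y0 in((.390,-.140),(.393,-.140),(.396,-.140),(.393,-.143)):
    P=[np.r_[np.array([x0,y0])+u*s*.7071,.0194+s*.7071] for s in(0.,.052,.106,.130)]
    print(x0,y0,((proj("scene",P)-[180,140])*3).round(0).tolist(),((proj("top",P)-[150,170])*3.2).round(0).tolist())
plan(.46,-.148,.2,83)
```

```text
[[ 0.4789 -0.1744  0.006 ]
 [ 0.487  -0.1306  0.006 ]
 [ 0.3747 -0.1593  0.006 ]]
0.39 -0.14 [[185.0, 343.0], [224.0, 307.0], [266.0, 269.0], [284.0, 252.0]] [[462.0, 307.0], [468.0, 264.0], [474.0, 217.0], [477.0, 195.0]]
0.393 -0.14 [[188.0, 342.0], [227.0, 306.0], [269.0, 268.0], [288.0, 251.0]] [[462.0, 303.0], [468.0, 261.0], [474.0, 214.0], [477.0, 192.0]]
0.396 -0.14 [[191.0, 341.0], [230.0, 306.0], [272.0, 267.0], [291.0, 250.0]] [[462.0, 300.0], [468.0, 257.0], [474.0, 210.0], [477.0, 188.0]]
0.393 -0.143 [[189.0, 345.0], [229.0, 309.0], [270.0, 270.0], [289.0, 253.0]] [[466.0, 303.0], [472.0, 261.0], [478.0, 214.0], [481.0, 192.0]]
t 16.75 pos [0.4321 0.0896 0.2605] phi -24.0 tilt [ 0.009  0.002 -1.   ] twist 73.0 shift [0.0561 0.2326 0.0603] rows 3.9
```

Emit:
carry_out(motion=[{"x": 0, "y": 0, "z": 0, "twist": -10.7}, {"x": 0, "y": 0, "z": 0, "twist": -10.7}, {"x": 0, "y": 0, "z": 0, "twist": -10.7}, {"x": 0, "y": 0, "z": 0, "twist": -10.7}, {"x": 0, "y": 0, "z": 0, "twist": -10.7}, {"x": 0, "y": 0, "z": 0, "twist": -10.7}, {"x": 0, "y": 0, "z": 0, "twist": -10.7}, {"x": 0, "y": 0, "z": 0, "twist": -10.7}, {"x": 0, "y": 0, "z": 0, "twist": -10.7}, {"x": 0, "y": 0, "z": 0, "twist": -10.7}], grip=0.4)

```text
t: 18.0
ee_pos: [0.4292, 0.0891, 0.2555]
tool_rot: [-0.183, -3.134, 0.001]
contact_force: [-0.0, 0.1, -0.5]
grip_width: 0.602
grasp_force: 0.0
```

Emit:
carry_out(motion=[{"x": -0.008, "y": -0.046, "z": 0, "twist": 0}, {"x": -0.008, "y": -0.046, "z": 0, "twist": 0}, {"x": -0.008, "y": -0.046, "z": 0, "twist": 0}, {"x": -0.008, "y": -0.046, "z": 0, "twist": 0}, {"x": -0.008, "y": -0.046, "z": 0.03, "twist": 0}, {"x": 0, "y": 0, "z": 0.05, "twist": 0}, {"x": 0, "y": 0, "z": 0, "twist": 0}])

```text
t: 18.88
ee_pos: [0.4382, -0.1433, 0.173]
tool_rot: [-0.194, -3.125, -0.005]
contact_force: [-0.7, 0.2, 0.3]
grip_width: 0.604
grasp_force: 0.0
```

Run:
```python
from h import *
plan(.4458,-.148,.0768,83)
```

```text
t 18.875 pos [ 0.4382 -0.1433  0.173 ] phi 82.9 tilt [-0.01   0.004 -1.   ] twist -0.1 shift [-0.0091 -0.004   0.0961] rows 1.5
```

Emit:
carry_out(motion=[{"x": -0.007, "y": -0.004, "z": 0, "twist": 0}, {"x": 0, "y": 0, "z": 0.035, "twist": 0}, {"x": 0, "y": 0, "z": 0.03, "twist": 0}, {"x": 0, "y": 0, "z": 0, "twist": 0}, {"x": 0, "y": 0, "z": 0, "twist": 0}])

```text
t: 19.5
ee_pos: [0.4498, -0.1491, 0.1137]
tool_rot: [0.191, 3.132, -0.002]
contact_force: [0.6, -0.1, 0.4]
grip_width: 0.597
grasp_force: 0.0
```

Run:
```python
from h import *
plan(.4458,-.148,.0768,83)
a=snap("scene","s4.png");cv2.imwrite('pics/s4c.png',cv2.resize(a[180:280,220:320,::-1],(600,600),interpolation=cv2.INTER_CUBIC))
```

```text
t 19.5 pos [ 0.4498 -0.1491  0.1137] phi 83.0 tilt [ 0.004 -0.001 -1.   ] twist 0.0 shift [0.0042 0.0007 0.0369] rows 0.6
```

View pics/s4c.png

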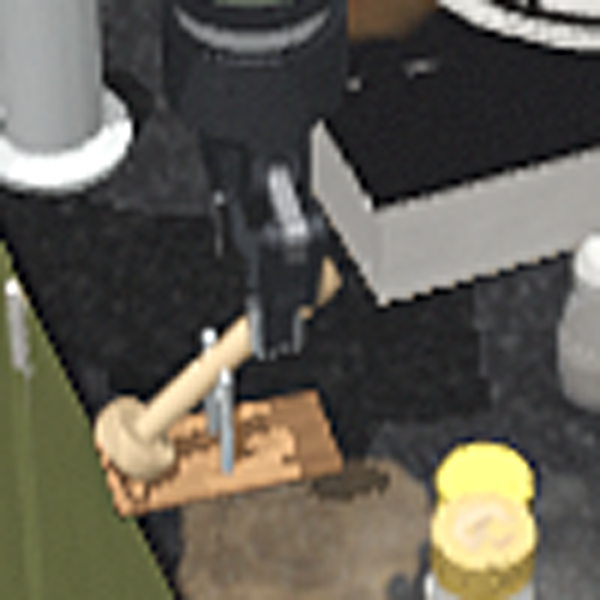

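The fingers straddle the upper shaft at crop (275,300), clear of the fork uprights at (222,400). Down and close.

Emit:
carry_out(motion=[{"x": 0.003, "y": 0, "z": 0.012, "twist": 0}, {"x": 0, "y": 0, "z": 0.012, "twist": 0}, {"x": 0, "y": 0, "z": 0.012, "twist": 0}, {"x": 0, "y": 0, "z": 0, "twist": 0}, {"x": 0, "y": 0, "z": 0, "twist": 0}])

```text
t: 20.18
ee_pos: [0.4451, -0.1485, 0.0757]
tool_rot: [-0.192, -3.136, -0.0]
contact_force: [-0.0, -0.5, 1.1]
grip_width: 0.6
grasp_force: 0.0
```

Emit:
carry_out(motion=[{"x": 0, "y": 0, "z": 0, "twist": 0}, {"x": 0, "y": 0, "z": 0, "twist": 0}, {"x": 0, "y": 0, "z": 0, "twist": 0}, {"x": 0, "y": 0, "z": 0, "twist": 0}, {"x": 0, "y": 0, "z": 0, "twist": 0}], grip=1)

```text
t: 20.8
ee_pos: [0.4455, -0.1487, 0.0762]
tool_rot: [0.192, 3.134, -0.001]
contact_force: [0.5, -0.9, 2.5]
grip_width: 0.146
grasp_force: 58.6
```

Emit:
carry_out(motion=[{"x": 0, "y": 0, "z": -0.02, "twist": 0}, {"x": 0, "y": 0, "z": -0.04, "twist": 0}, {"x": 0, "y": 0, "z": -0.04, "twist": 0}, {"x": 0, "y": 0, "z": -0.03, "twist": 0}, {"x": 0, "y": 0, "z": 0, "twist": 0}, {"x": 0, "y": 0, "z": 0, "twist": 0}])

```text
t: 21.55
ee_pos: [0.4439, -0.148, 0.2044]
tool_rot: [-0.192, -3.133, -0.002]
contact_force: [0.5, 0.3, -0.8]
grip_width: 0.143
grasp_force: 59.2
```

```bash
cat >> h.py <<'E'
def wood(name="scene",fn=None,win=60):
    """tan pixels of the tamper near the gripper"""
    s=manip.state();p=s["ee_pos"];im=snap(name,fn) if fn else manip.snapshot(name)
    c=proj(name,p[None])[0];h=cv2.cvtColor(im,cv2.COLOR_RGB2HSV).astype(int)
    m=((h[...,0]>=11)&(h[...,0]<=22)&(h[...,1]>60)&(h[...,1]<150)&(h[...,2]>150)).astype(np.uint8)
    k=np.zeros_like(m);u,v=c.round().astype(int);k[max(v-win,0):v+win,max(u-win,0):u+win]=1
    return im,m*k,c
E
python3 - <<'E'
from h import *
im,m,c=wood(fn="s5.png")
n,l,st,ce=cv2.connectedComponentsWithStats(m)
print("tcp px",c.round(1));[print(st[i],ce[i].round(1)) for i in range(1,n) if st[i,4]>12]
s=manip.state();p=s["ee_pos"];print(p.round(4))
u=np.array([np.cos(np.radians(-7)),np.sin(np.radians(-7))])
for a in(45,35,25,10,0):
    sa,ca=np.sin(np.radians(a)),np.cos(np.radians(a))
    P=[np.r_[p[:2]+u*(q-.081)*sa,p[2]+(q-.081)*ca] for q in(.007,.118)];print(a,proj("scene",P).round(1).tolist())
E
```

```text
tcp px [260.7 200.2]
[269 185   7  10  40] [272.2 188.7]
[233 200  24  26 218] [243.4 214.7]
[236 246  41  14 360] [257.6 254.1]
[ 0.4438 -0.148   0.2041]
45 [[240.8, 219.3], [270.8, 190.5]]
35 [[244.7, 220.9], [268.9, 189.6]]
25 [[249.1, 221.9], [266.7, 189.0]]
10 [[256.1, 222.3], [263.0, 188.7]]
0 [[261.0, 221.7], [260.5, 189.0]]
```

Emit:
carry_out(motion=[{"x": -0.0337, "y": -0.0103, "z": 0, "twist": 0}, {"x": -0.0337, "y": -0.0103, "z": 0, "twist": 0}, {"x": -0.0337, "y": -0.0103, "z": 0, "twist": 0}, {"x": 0, "y": 0, "z": 0, "twist": 10.4}, {"x": 0, "y": 0, "z": 0, "twist": 10.4}, {"x": 0, "y": 0, "z": 0, "twist": 10.4}, {"x": 0, "y": 0, "z": 0, "twist": 10.4}, {"x": 0, "y": 0, "z": 0, "twist": 10.4}, {"x": 0, "y": 0, "z": 0, "twist": 10.4}, {"x": 0, "y": 0, "z": 0, "twist": 10.4}, {"x": 0, "y": 0, "z": 0, "twist": 10.4}])

```text
t: 22.98
ee_pos: [0.5407, -0.1911, 0.2036]
tool_rot: [-2.23, -2.208, 0.003]
contact_force: [-0.6, -0.5, -1.1]
grip_width: 0.145
grasp_force: 59.2
```

Run:
```python
from h import *
plan(.54,-.191,.08,0)
s0=cv2.imread('pics/s0.png')
# where the stove's visible side wall foot/top edge is
print(back("scene",(180+310/3,140+268/3),0), back("scene",(180+305/3,140+220/3),.05))
```

```text
t 22.975 pos [ 0.5407 -0.1911  0.2036] phi -0.6 tilt [-0.004  0.002 -1.   ] twist -0.6 shift [-0.     -0.0002  0.1236] rows 2.0
[[ 0.53953791 -0.07603971  0.        ]] [[ 0.53986344 -0.06094926  0.05      ]]
```

Emit:
carry_out(motion=[{"x": 0, "y": 0, "z": 0.05, "twist": 0}, {"x": 0, "y": 0, "z": 0.04, "twist": 0}, {"x": 0, "y": 0, "z": 0.03, "twist": 0}, {"x": 0, "y": 0, "z": 0, "twist": 0}, {"x": 0, "y": 0, "z": 0, "twist": 0}])

```text
t: 23.6
ee_pos: [0.5419, -0.1916, 0.086]
tool_rot: [2.226, 2.217, 0.0]
contact_force: [-0.2, 0.3, -0.8]
grip_width: 0.145
grasp_force: 59.3
```

Emit:
carry_out(motion=[{"x": 0.008, "y": 0, "z": 0, "twist": 0}, {"x": 0.008, "y": 0, "z": 0, "twist": 0}, {"x": 0.008, "y": 0, "z": 0, "twist": 0}, {"x": 0, "y": 0, "z": 0, "twist": 0}])

```text
t: 24.1
ee_pos: [0.5425, -0.1693, 0.0872]
tool_rot: [2.218, 2.216, -0.003]
contact_force: [-0.9, -7.5, 0.4]
grip_width: 0.142
grasp_force: 59.7
```

Run:
```python
from h import *
for z in(.066,.136):print(z,back("top",(281.6,216.2),z))
plan(.54,-.16,.08,0)
im,m,c=wood(fn="s6.png",win=45)
n,l,st,ce=cv2.connectedComponentsWithStats(m)
print("tcp px",c.round(1));[print(st[i],ce[i].round(1)) for i in range(1,n) if st[i,4]>12]
p=manip.state()["ee_pos"]
for a in(45,35,25,10,0):
    sa,ca=np.sin(np.radians(a)),np.cos(np.radians(a))
    P=[np.r_[p[0],p[1]-(q-.081)*sa,p[2]+(q-.081)*ca] for q in(.007,.118)];print(a,proj("scene",P).round(1).tolist())
```

```text
0.066 [[ 0.52628257 -0.10419982  0.066     ]]
0.136 [[ 0.51798184 -0.10540061  0.136     ]]
t 24.1 pos [ 0.5425 -0.1693  0.0872] phi -0.0 tilt [ 0.003 -0.006 -1.   ] twist -0.0 shift [ 0.0093 -0.0026  0.0072] rows 0.2
tcp px [298.7 228.7]
[297 223  11  10  49] [302.2 227.1]
[284 226   9  11  58] [287.4 231.9]
[254 245  23  18 254] [265.2 253.7]
[297 265   9   7  31] [301.1 268.4]
45 [[290.3, 229.8], [303.2, 228.2]]
35 [[291.6, 234.2], [302.4, 225.8]]
25 [[293.2, 238.5], [301.6, 223.5]]
10 [[295.8, 244.4], [300.2, 220.5]]
0 [[297.7, 247.8], [299.2, 218.7]]
```

Emit:
carry_out(motion=[{"x": 0.006, "y": 0, "z": -0.003, "twist": 0}, {"x": 0.006, "y": 0, "z": -0.003, "twist": 0}, {"x": 0.006, "y": 0, "z": 0, "twist": 0}, {"x": 0, "y": 0, "z": 0, "twist": 0}])

```text
t: 24.65
ee_pos: [0.5429, -0.1514, 0.0933]
tool_rot: [2.218, 2.215, -0.002]
contact_force: [-0.6, -8.3, 0.8]
grip_width: 0.145
grasp_force: 58.8
```

Emit:
carry_out(motion=[{"x": 0.006, "y": 0, "z": 0, "twist": 0}, {"x": 0.006, "y": 0, "z": 0, "twist": 0}, {"x": 0, "y": 0, "z": 0, "twist": 0}])

```text
t: 25.02
ee_pos: [0.5427, -0.1396, 0.0931]
tool_rot: [2.218, 2.216, -0.003]
contact_force: [0.4, -8.4, 0.3]
grip_width: 0.144
grasp_force: 58.2
```

Run:
```python
from h import *
im,m,c=wood(fn="s7.png",win=45)
n,l,st,ce=cv2.connectedComponentsWithStats(m)
print("tcp px",c.round(1));[print(st[i],ce[i].round(1)) for i in range(1,n) if st[i,4]>12]
p=manip.state()["ee_pos"];print(p)
for a in(45,35,25,10,0):
    sa,ca=np.sin(np.radians(a)),np.cos(np.radians(a))
    P=[np.r_[p[0],p[1]-(q-.081)*sa,p[2]+(q-.081)*ca] for q in(.007,.118)];print(a,proj("scene",P).round(1).tolist())
```

```text
tcp px [294.3 220. ]
[284 211  19  28 164] [291.9 227.1]
[249 245  28  19 327] [262.1 254.2]
[ 0.54269629 -0.13964599  0.09302115]
45 [[286.2, 221.4], [298.6, 219.2]]
35 [[287.5, 225.8], [297.9, 216.9]]
25 [[289.0, 230.0], [297.1, 214.6]]
10 [[291.6, 235.8], [295.7, 211.6]]
0 [[293.4, 239.2], [294.7, 209.9]]
```

Emit:
carry_out(motion=[{"x": 0.005, "y": 0, "z": 0, "twist": 0}, {"x": 0.005, "y": 0, "z": 0, "twist": 0}, {"x": 0.002, "y": 0, "z": 0, "twist": 0}, {"x": 0, "y": 0, "z": 0, "twist": 0}])

```text
t: 25.58
ee_pos: [0.5427, -0.131, 0.0935]
tool_rot: [2.211, 2.216, -0.01]
contact_force: [-2.4, -21.0, 2.1]
grip_width: 0.138
grasp_force: 55.8
```

Emit:
carry_out(motion=[{"x": 0.002, "y": 0, "z": 0, "twist": 0}, {"x": 0, "y": 0, "z": 0, "twist": 0}])

```text
t: 25.82
ee_pos: [0.5435, -0.1297, 0.0937]
tool_rot: [2.21, 2.214, -0.009]
contact_force: [-1.4, -20.9, 0.5]
grip_width: 0.141
grasp_force: 53.4
```

Emit:
carry_out(motion=[{"x": 0.0015, "y": 0, "z": 0, "twist": 0}, {"x": 0, "y": 0, "z": 0, "twist": 0}])

```text
t: 26.08
ee_pos: [0.5436, -0.1293, 0.0938]
tool_rot: [2.207, 2.214, -0.011]
contact_force: [-1.1, -25.0, 1.6]
grip_width: 0.14
grasp_force: 53.3
```

Emit:
carry_out(motion=[{"x": -0.01, "y": 0, "z": 0, "twist": 0}, {"x": -0.02, "y": 0, "z": -0.01, "twist": 0}, {"x": 0, "y": 0, "z": 0, "twist": 0}, {"x": 0, "y": 0, "z": 0, "twist": 0}])

```text
t: 26.58
ee_pos: [0.5416, -0.1516, 0.1019]
tool_rot: [-2.226, -2.216, -0.001]
contact_force: [0.2, -0.0, -1.0]
grip_width: 0.141
grasp_force: 57.3
```

Run:
```python
from h import *
plan(.44,-.03,.2)
im=snap("scene","s8.png");cv2.imwrite('pics/s8c.png',cv2.resize(im[180:260,250:350,::-1],(750,600),interpolation=cv2.INTER_CUBIC))
p=manip.state()["ee_pos"]
for a in(10,0,-10):
    sa,ca=np.sin(np.radians(a)),np.cos(np.radians(a))
    P=[np.r_[p[0],p[1]-(q-.081)*sa,p[2]+(q-.081)*ca] for q in(.0,.13)];print(a,((proj("scene",P)-[250,180])*7.5).round(0).tolist())
```

```text
t 26.575 pos [ 0.5416 -0.1516  0.1019] phi -0.2 tilt [-0.     0.001 -1.   ] twist 0 shift [ 0.1212 -0.1021 -0.098 ] rows 3.0
10 [[321.0, 435.0], [358.0, 220.0]]
0 [[336.0, 463.0], [348.0, 203.0]]
-10 [[352.0, 486.0], [338.0, 189.0]]
```

View pics/s8c.png

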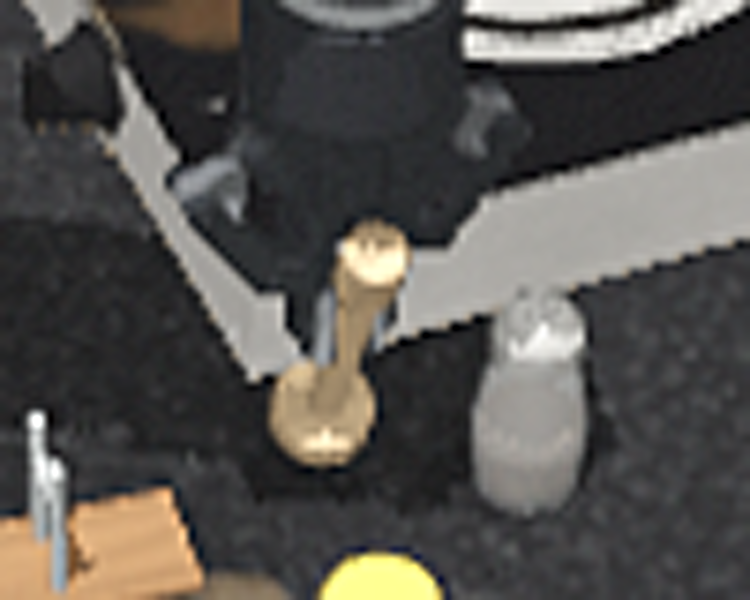

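Run:
```python
from h import *
from scipy.optimize import least_squares
p=np.array([.5416,-.1516,.1019])
obs=np.array([[322,400],[375,237]])/7.5+[250,180]-.43
def f(v):
    a,s,b=v;sa,ca=np.sin(a),np.cos(a)
    P=[np.r_[p[0]+b,p[1]-(q-s)*sa,p[2]+(q-s)*ca] for q in(.014,.13)]
    return (proj("scene",P)-obs).ravel()
r=least_squares(f,[.2,.081,0],x_scale=[.1,.01,.01]);print(np.degrees(r.x[0]),r.x[1:],r.fun.round(2))
```

```text
17.06179950906467 [0.08276115 0.0020964 ] [ 0.26 -0.13 -0.25  0.1 ]
```

Emit:
carry_out(motion=[{"x": 0, "y": 0, "z": -0.045, "twist": 0}, {"x": 0, "y": 0, "z": -0.045, "twist": 0}, {"x": 0, "y": -0.056, "z": 0, "twist": 0}, {"x": 0, "y": -0.056, "z": 0, "twist": 0}, {"x": 0.045, "y": 0, "z": 0, "twist": 0}, {"x": 0.045, "y": 0, "z": 0.02, "twist": 0}, {"x": 0, "y": 0, "z": 0.05, "twist": 0}, {"x": 0, "y": 0, "z": 0.02, "twist": 0}, {"x": 0, "y": 0, "z": 0, "twist": 0}, {"x": 0, "y": 0, "z": 0, "twist": 0}])

```text
t: 27.88
ee_pos: [0.4308, -0.0615, 0.1025]
tool_rot: [2.225, 2.217, 0.002]
contact_force: [-0.3, 0.6, -1.2]
grip_width: 0.136
grasp_force: 58.1
```

Run:
```python
from h import *
plan(.43,-.06,.09)
```

```text
t 27.875 pos [ 0.4308 -0.0615  0.1025] phi -0.2 tilt [ 0.002 -0.    -1.   ] twist 0 shift [ 0.0015 -0.0008  0.0125] rows 0.2
```

Emit:
carry_out(motion=[{"x": 0, "y": 0, "z": 0.008, "twist": 0}, {"x": 0, "y": 0, "z": 0.006, "twist": 0}, {"x": 0, "y": 0, "z": 0.002, "twist": 0}, {"x": 0, "y": 0, "z": 0.001, "twist": 0}, {"x": 0, "y": 0, "z": 0, "twist": 0}])

```text
t: 28.5
ee_pos: [0.4302, -0.0616, 0.0848]
tool_rot: [2.226, 2.217, 0.0]
contact_force: [0.4, -0.6, -0.6]
grip_width: 0.135
grasp_force: 58.1
```

Emit:
carry_out(motion=[{"x": 0, "y": 0, "z": 0.001, "twist": 0}, {"x": 0, "y": 0, "z": 0.001, "twist": 0}, {"x": 0, "y": 0, "z": 0.001, "twist": 0}, {"x": 0, "y": 0, "z": 0, "twist": 0}])

```text
t: 29.0
ee_pos: [0.43, -0.0615, 0.0817]
tool_rot: [-2.226, -2.217, 0.0]
contact_force: [0.0, -0.4, 0.1]
grip_width: 0.143
grasp_force: 58.1
```

Emit:
carry_out(motion=[{"x": 0, "y": 0, "z": 0.001, "twist": 0}, {"x": 0, "y": 0, "z": 0.001, "twist": 0}, {"x": 0, "y": 0, "z": 0, "twist": 0}])

```text
t: 29.38
ee_pos: [0.43, -0.0615, 0.0797]
tool_rot: [-2.226, -2.217, 0.0]
contact_force: [0.6, 0.3, -0.7]
grip_width: 0.138
grasp_force: 58.1
```

Emit:
carry_out(motion=[{"x": 0, "y": 0, "z": 0.001, "twist": 0}, {"x": 0, "y": 0, "z": 0.001, "twist": 0}, {"x": 0, "y": 0, "z": 0, "twist": 0}])

```text
t: 29.75
ee_pos: [0.4301, -0.0615, 0.0779]
tool_rot: [2.226, 2.217, 0.0]
contact_force: [0.3, -0.1, -0.3]
grip_width: 0.139
grasp_force: 58.2
```

Emit:
carry_out(motion=[{"x": 0, "y": 0, "z": 0.001, "twist": 0}, {"x": 0, "y": 0, "z": 0.001, "twist": 0}, {"x": 0, "y": 0, "z": 0.001, "twist": 0}, {"x": 0, "y": 0, "z": 0, "twist": 0}])

```text
t: 30.25
ee_pos: [0.4306, -0.0617, 0.0772]
tool_rot: [2.224, 2.216, 0.001]
contact_force: [-5.1, 0.1, 23.8]
grip_width: 0.136
grasp_force: 60.6
```

Run:
```python
from h import *
im,m,c=wood(fn="s9.png",win=32)
n,l,st,ce=cv2.connectedComponentsWithStats(m)
print("tcp px",c.round(1));[print(st[i],ce[i].round(1)) for i in range(1,n) if st[i,4]>12]
p=manip.state()["ee_pos"];print(p)
th=np.linspace(0,2*np.pi,60)
for s in(.072,.077,.082):
  for a in(17,10):
    sa,ca=np.sin(np.radians(a)),np.cos(np.radians(a))
    ax=np.array([0,-sa,ca]);e2=np.array([0,ca,sa])
    o=[]
    for q0,q1,r in((0,.014,.019),(.106,.13,.012)):
        P=[p+ax*(q-s)+r*(np.cos(t)*np.array([1,0,0])+np.sin(t)*e2) for q in(q0,q1) for t in th]
        e=proj("scene",P);o+=[e.min(0).round(1).tolist(),e.max(0).round(1).tolist()]
    print(s,a,"foot",o[:2],"knob",o[2:])
```

```text
tcp px [245.2 216.5]
[238 207  14  29 176] [244.5 223.5]
[260 245  13   3  24] [267.5 246.4]
[ 0.43058578 -0.06172545  0.07722709]
0.072 17 foot [[236.8, 221.0], [250.5, 235.1]] knob [[241.7, 201.6], [251.3, 213.9]]
0.072 10 foot [[237.8, 223.4], [251.3, 237.2]] knob [[241.2, 199.8], [250.4, 212.4]]
0.077 17 foot [[236.7, 221.9], [250.3, 235.9]] knob [[241.6, 202.6], [251.2, 214.9]]
0.077 10 foot [[237.8, 224.5], [251.3, 238.2]] knob [[241.1, 201.0], [250.3, 213.5]]
0.082 17 foot [[236.6, 222.8], [250.2, 236.8]] knob [[241.4, 203.6], [251.0, 215.8]]
0.082 10 foot [[237.7, 225.5], [251.2, 239.2]] knob [[241.1, 202.2], [250.3, 214.7]]
```

Emit:
carry_out(motion=[{"x": 0.004, "y": 0, "z": 0, "twist": 0}, {"x": 0.004, "y": 0, "z": 0, "twist": 0}, {"x": 0.004, "y": 0, "z": 0.0005, "twist": 0}, {"x": 0, "y": 0, "z": 0, "twist": 0}])

```text
t: 30.8
ee_pos: [0.4333, -0.0515, 0.0773]
tool_rot: [2.217, 2.214, 0.004]
contact_force: [-1.8, -7.5, 21.5]
grip_width: 0.139
grasp_force: 59.9
```

Emit:
carry_out(motion=[{"x": 0.003, "y": 0, "z": 0.001, "twist": 0}, {"x": 0.003, "y": 0, "z": 0, "twist": 0}, {"x": 0, "y": 0, "z": 0, "twist": 0}])

```text
t: 31.18
ee_pos: [0.4344, -0.0464, 0.0772]
tool_rot: [2.213, 2.213, 0.005]
contact_force: [-2.6, -11.2, 27.9]
grip_width: 0.137
grasp_force: 60.3
```

Run:
```python
from h import *
im,m,c=wood(fn="s10.png",win=32)
n,l,st,ce=cv2.connectedComponentsWithStats(m)
[print(st[i],ce[i].round(1)) for i in range(1,n) if st[i,4]>12]
p=manip.state()["ee_pos"];print(p)
th=np.linspace(0,2*np.pi,60);s=.0755
for a in(17,10,5,0,-5):
    sa,ca=np.sin(np.radians(a)),np.cos(np.radians(a))
    ax=np.array([0,-sa,ca]);e2=np.array([0,ca,sa])
    o=[]
    for q0,q1,r in((0,.014,.019),(.106,.13,.012)):
        P=[p+ax*(q-s)+r*(np.cos(t)*np.array([1,0,0])+np.sin(t)*e2) for q in(q0,q1) for t in th]
        e=proj("scene",P);o+=[e.min(0).round(1).tolist(),e.max(0).round(1).tolist()]
    print(s,a,"foot",o[:2],"knob",o[2:])
for v in range(st[1:,1][st[1:,4].argmax()]-6,int(p[2])+240): 
    x=np.where(m[v])[0]; print(v,x.min() if len(x) else '',x.max() if len(x) else '',end=' | ')
```

```text
[242 202   9   9  32] [245.1 205.1]
[238 212  12  22 129] [243.5 224.5]
[ 0.43444532 -0.04635479  0.07721046]
0.0755 17 foot [[236.2, 217.9], [249.7, 231.8]] knob [[241.0, 198.4], [250.5, 210.6]]
0.0755 10 foot [[237.3, 220.4], [250.7, 234.0]] knob [[240.5, 196.8], [249.7, 209.2]]
0.0755 5 foot [[238.0, 222.1], [251.3, 235.4]] knob [[240.1, 195.8], [249.1, 208.3]]
0.0755 0 foot [[238.6, 223.7], [252.1, 236.6]] knob [[239.6, 194.9], [248.7, 207.4]]
0.0755 -5 foot [[239.3, 225.2], [252.9, 237.7]] knob [[239.0, 194.2], [248.4, 206.5]]
206 242 245 | 207 242 250 | 208 242 249 | 209 242 248 | 210 243 243 | 211   | 212 244 244 | 213 244 246 | 214 244 246 | 215 244 246 | 216 244 246 | 217 244 246 | 218 244 246 | 219 244 246 | 220 244 246 | 221 240 245 | 222 239 247 | 223 238 248 | 224 238 249 | 225 238 249 | 226 238 249 | 227 238 249 | 228 238 249 | 229 238 248 | 230 239 248 | 231 240 246 | 232 240 244 | 233 243 244 | 234   | 235   | 236   | 237   | 238   | 239   |
```

Emit:
carry_out(motion=[{"x": 0.004, "y": 0, "z": 0.001, "twist": 0}, {"x": 0.004, "y": 0, "z": 0, "twist": 0}, {"x": 0.004, "y": 0, "z": 0, "twist": 0}])

```text
t: 31.6
ee_pos: [0.436, -0.0359, 0.0772]
tool_rot: [2.207, 2.212, 0.006]
contact_force: [-1.8, -18.1, 32.3]
grip_width: 0.14
grasp_force: 60.1
```

Run:
```python
from h import *
im=snap("scene","s11.png");cv2.imwrite('pics/s11c.png',cv2.resize(im[180:250,210:290,::-1],(800,700)[:2],interpolation=cv2.INTER_CUBIC)[:600])
p=manip.state()["ee_pos"];print(p,manip.state()["contact_force"].round(1))
for a in(15,10,5,0):
    sa,ca=np.sin(np.radians(a)),np.cos(np.radians(a))
    P=[np.r_[p[0],p[1]-(q-.0755)*sa,p[2]+(q-.0755)*ca] for q in(.0,.014,.13)];print(a,((proj("scene",P)-[210,180]+.45)*10).round(0).tolist())
```

```text
[ 0.43607775 -0.03502393  0.07714984] [ -1.3 -11.3  32.5]
15 [[327.0, 445.0], [330.0, 420.0], [354.0, 193.0]]
10 [[335.0, 463.0], [336.0, 434.0], [348.0, 179.0]]
5 [[343.0, 480.0], [343.0, 448.0], [342.0, 167.0]]
0 [[351.0, 496.0], [349.0, 461.0], [336.0, 156.0]]
```

View pics/s11c.png

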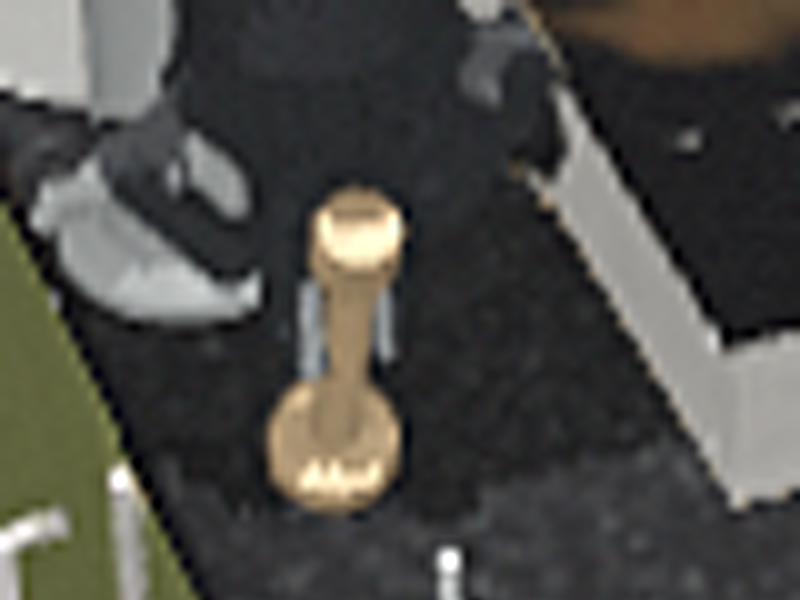

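The picture shows the tamper still leaning about 15 degrees, its knob at crop (358,235) jammed against the palm, which is why it stopped turning. I'll lift, turn the lean towards the stove front so the stove can catch it, and let it settle there.

Emit:
carry_out(motion=[{"x": 0, "y": 0, "z": -0.02, "twist": 0}, {"x": 0, "y": 0, "z": 0, "twist": -10}, {"x": 0, "y": 0, "z": 0, "twist": -10}, {"x": 0, "y": 0, "z": 0, "twist": -10}, {"x": 0, "y": 0, "z": 0, "twist": -10}, {"x": 0, "y": 0, "z": 0, "twist": -10}, {"x": 0, "y": 0, "z": 0, "twist": -10}, {"x": 0, "y": 0, "z": 0, "twist": -10}, {"x": 0, "y": 0, "z": 0, "twist": -10}, {"x": 0, "y": 0, "z": 0, "twist": -10}, {"x": -0.014, "y": -0.015, "z": 0, "twist": 0}, {"x": 0, "y": 0, "z": 0, "twist": 0}])

```text
t: 33.15
ee_pos: [0.4461, -0.0478, 0.0925]
tool_rot: [0.012, 3.139, -0.001]
contact_force: [0.3, -0.5, -1.1]
grip_width: 0.142
grasp_force: 57.9
```

Run:
```python
from h import *
plan(.45,-.05,.079)
im=snap("scene","s12.png");p=manip.state()["ee_pos"]
h=cv2.cvtColor(im,cv2.COLOR_RGB2HSV).astype(int)
m=((h[...,0]>=9)&(h[...,0]<=25)&(h[...,1]>50)&(h[...,1]<170)&(h[...,2]>90)).astype(np.uint8)
c=proj("scene",p[None])[0].round().astype(int)
for v in range(c[1]-22,c[1]+26):
    x=np.where(m[v,c[0]-25:c[0]+28])[0]+c[0]-25
    print(v,*( (x.min(),x.max(),len(x)) if len(x) else ()),end=' | ')
th=np.linspace(0,2*np.pi,60);s=.0755;print(c)
for a in(25,20,15,10):
    sa,ca=np.sin(np.radians(a)),np.cos(np.radians(a))
    ax=np.array([sa,0,ca]);e2=np.array([ca,0,-sa]);s=(.0777-.019*sa)/ca
    o=[]
    for q0,q1,r in((0,.014,.019),(.03,.031,.007),(.06,.061,.007),(.106,.13,.012)):
        P=[p+ax*(q-s)+r*(np.cos(t)*np.array([0,1,0])+np.sin(t)*e2) for q in(q0,q1) for t in th]
        e=proj("scene",P);o+=[e.min(0).round(1).tolist(),e.max(0).round(1).tolist()]
    print(a,"foot",o[:2],"sh30",o[2:4],"sh60",o[4:6],"knob",o[6:])
```

```text
t 33.15 pos [ 0.4461 -0.0478  0.0925] phi 89.6 tilt [ 0.002 -0.    -1.   ] twist 0 shift [-0.0039 -0.0022  0.0135] rows 0.2
186 | 187 | 188 | 189 257 258 2 | 190 256 259 4 | 191 256 260 5 | 192 256 260 5 | 193 256 260 5 | 194 256 260 5 | 195 256 259 4 | 196 256 259 4 | 197 257 259 3 | 198 259 259 1 | 199 | 200 264 264 1 | 201 | 202 | 203 | 204 | 205 | 206 | 207 | 208 | 209 | 210 | 211 | 212 | 213 | 214 | 215 248 250 2 | 216 245 250 5 | 217 245 250 6 | 218 244 249 6 | 219 244 249 6 | 220 240 248 9 | 221 239 248 10 | 222 239 249 11 | 223 238 250 13 | 224 238 250 13 | 225 238 251 14 | 226 238 251 12 | 227 238 247 10 | 228 223 250 14 | 229 224 250 13 | 230 224 249 11 | 231 242 248 7 | 232 | 233 | [248 208]
25 foot [[231.7, 220.8], [246.1, 233.4]] sh30 [[239.6, 218.9], [244.4, 222.4]] sh60 [[243.6, 210.7], [248.4, 214.2]] knob [[248.1, 189.9], [259.6, 202.3]]
20 foot [[233.8, 220.6], [248.1, 233.1]] sh30 [[240.9, 218.7], [245.8, 222.2]] sh60 [[244.1, 210.4], [249.0, 213.9]] knob [[247.3, 189.5], [258.4, 201.9]]
15 foot [[235.8, 220.4], [250.0, 232.9]] sh30 [[242.2, 218.5], [247.2, 222.0]] sh60 [[244.5, 210.2], [249.5, 213.7]] knob [[246.3, 189.4], [256.9, 201.8]]
10 foot [[237.9, 220.2], [251.9, 232.8]] sh30 [[243.5, 218.4], [248.5, 222.0]] sh60 [[244.9, 210.2], [250.0, 213.8]] knob [[245.3, 189.5], [255.4, 202.0]]
```

Emit:
carry_out(motion=[{"x": 0, "y": 0, "z": 0.007, "twist": 0}, {"x": 0, "y": 0, "z": 0.005, "twist": 0}, {"x": -0.004, "y": 0, "z": 0, "twist": 0}, {"x": -0.004, "y": 0, "z": 0, "twist": 0}, {"x": -0.003, "y": 0, "z": 0, "twist": 0}, {"x": -0.002, "y": 0, "z": 0, "twist": 0}, {"x": 0, "y": 0, "z": 0, "twist": 0}])

```text
t: 34.08
ee_pos: [0.4573, -0.0466, 0.0804]
tool_rot: [0.006, 3.141, 0.0]
contact_force: [0.1, 0.4, -1.6]
grip_width: 0.14
grasp_force: 57.9
```

Emit:
carry_out(motion=[{"x": -0.003, "y": 0, "z": 0, "twist": 0}, {"x": -0.003, "y": 0, "z": 0, "twist": 0}, {"x": 0, "y": 0, "z": 0, "twist": 0}])

```text
t: 34.45
ee_pos: [0.4634, -0.0467, 0.0803]
tool_rot: [0.006, 3.141, 0.0]
contact_force: [-0.1, -0.6, -0.5]
grip_width: 0.139
grasp_force: 57.9
```

Emit:
carry_out(motion=[{"x": -0.003, "y": 0, "z": 0, "twist": 0}, {"x": -0.003, "y": 0, "z": 0, "twist": 0}, {"x": 0, "y": 0, "z": 0, "twist": 0}])

```text
t: 34.83
ee_pos: [0.4695, -0.0467, 0.0803]
tool_rot: [0.006, 3.141, 0.0]
contact_force: [1.0, 0.2, -1.5]
grip_width: 0.138
grasp_force: 57.9
```

Emit:
carry_out(motion=[{"x": -0.003, "y": 0, "z": 0, "twist": 0}, {"x": -0.003, "y": 0, "z": 0, "twist": 0}, {"x": 0, "y": 0, "z": 0, "twist": 0}])

```text
t: 35.2
ee_pos: [0.4754, -0.0467, 0.0803]
tool_rot: [0.006, 3.141, 0.0]
contact_force: [-0.2, 0.5, -2.3]
grip_width: 0.137
grasp_force: 57.9
```

Emit:
carry_out(motion=[{"x": -0.003, "y": 0, "z": 0, "twist": 0}, {"x": -0.003, "y": 0, "z": 0, "twist": 0}, {"x": 0, "y": 0, "z": 0, "twist": 0}])

```text
t: 35.58
ee_pos: [0.4814, -0.0467, 0.0803]
tool_rot: [0.006, 3.141, 0.0]
contact_force: [-0.2, -0.1, -0.9]
grip_width: 0.139
grasp_force: 57.9
```

Emit:
carry_out(motion=[{"x": -0.003, "y": 0, "z": 0, "twist": 0}, {"x": -0.003, "y": 0, "z": 0, "twist": 0}, {"x": 0, "y": 0, "z": 0, "twist": 0}])

```text
t: 35.95
ee_pos: [0.4874, -0.0467, 0.0803]
tool_rot: [0.006, 3.141, 0.0]
contact_force: [1.0, 0.2, -2.0]
grip_width: 0.143
grasp_force: 57.9
```

Emit:
carry_out(motion=[{"x": -0.004, "y": 0, "z": 0, "twist": 0}, {"x": -0.003, "y": 0, "z": 0, "twist": 0}, {"x": 0, "y": 0, "z": 0, "twist": 0}])

```text
t: 36.33
ee_pos: [0.4945, -0.0468, 0.0803]
tool_rot: [0.006, 3.141, 0.0]
contact_force: [1.0, -0.1, -1.4]
grip_width: 0.141
grasp_force: 57.9
```

Run:
```python
from h import *
print(manip.state()["ee_pos"],manip.state()["contact_force"])
im=cv2.imread('pics/s0.png',0)
# front face of the stove near y=-0.05: brightness along the x line at z=0 (front face base) 
X=np.arange(.48,.62,.005)
uv=proj("scene",np.c_[X,0*X-.05,0*X]).round().astype(int);print([(round(x,3),int(im[v,u])) for x,(u,v) in zip(X,uv)])
t=cv2.imread('pics/t0.png',0)
uv=proj("top",np.c_[X,0*X-.05,0*X+.06]).round().astype(int);print([(round(x,3),int(t[v,u])) for x,(u,v) in zip(X,uv)])
```

```text
[ 0.49447808 -0.04678595  0.08030959] [ 1.03362859 -0.1431878  -1.35233834]
[(np.float64(0.48), 52), (np.float64(0.485), 47), (np.float64(0.49), 81), (np.float64(0.495), 219), (np.float64(0.5), 219), (np.float64(0.505), 216), (np.float64(0.51), 218), (np.float64(0.515), 216), (np.float64(0.52), 204), (np.float64(0.525), 210), (np.float64(0.53), 48), (np.float64(0.535), 50), (np.float64(0.54), 160), (np.float64(0.545), 153), (np.float64(0.55), 159), (np.float64(0.555), 163), (np.float64(0.56), 166), (np.float64(0.565), 163), (np.float64(0.57), 165), (np.float64(0.575), 164), (np.float64(0.58), 163), (np.float64(0.585), 163), (np.float64(0.59), 164), (np.float64(0.595), 167), (np.float64(0.6), 168), (np.float64(0.605), 166), (np.float64(0.61), 167), (np.float64(0.615), 165), (np.float64(0.62), 166)]
[(np.float64(0.48), 36), (np.float64(0.485), 44), (np.float64(0.49), 45), (np.float64(0.495), 42), (np.float64(0.5), 44), (np.float64(0.505), 40), (np.float64(0.51), 41), (np.float64(0.515), 43), (np.float64(0.52), 45), (np.float64(0.525), 57), (np.float64(0.53), 28), (np.float64(0.535), 23), (np.float64(0.54), 22), (np.float64(0.545), 19), (np.float64(0.55), 19), (np.float64(0.555), 19), (np.float64(0.56), 21), (np.float64(0.565), 18), (np.float64(0.57), 18), (np.float64(0.575), 18), (np.float64(0.58), 19), (np.float64(0.585), 18), (np.float64(0.59), 20), (np.float64(0.595), 19), (np.float64(0.6), 21), (np.float64(0.605), 19), (np.float64(0.61), 19), (np.float64(0.615), 24), (np.float64(0.62), 18)]
```

Emit:
carry_out(motion=[{"x": 0, "y": 0, "z": 0.002, "twist": 0}, {"x": 0, "y": 0, "z": 0.001, "twist": 0}])

```text
t: 36.58
ee_pos: [0.4942, -0.0468, 0.0776]
tool_rot: [0.006, 3.141, 0.0]
contact_force: [-0.8, 0.1, 7.2]
grip_width: 0.135
grasp_force: 58.5
```

Emit:
carry_out(motion=[{"x": 0, "y": 0, "z": 0, "twist": 0}, {"x": 0, "y": 0, "z": 0, "twist": 0}, {"x": 0, "y": 0, "z": 0, "twist": 0}, {"x": 0, "y": 0, "z": 0, "twist": 0}], grip=0.5)

```text
t: 37.08
ee_pos: [0.4943, -0.0468, 0.0774]
tool_rot: [0.006, 3.141, 0.0]
contact_force: [-0.2, -0.8, 1.7]
grip_width: 0.501
grasp_force: 0.0
```

```bash
cat > mm.py <<'E'
from h import *
import sys
im=snap("scene",sys.argv[1]);p=manip.state()["ee_pos"];s=manip.state();print(s["t"],p.round(4),s["contact_force"].round(1),s["grip_width"])
h=cv2.cvtColor(im,cv2.COLOR_RGB2HSV).astype(int)
m=((h[...,0]>=9)&(h[...,0]<=25)&(h[...,1]>50)&(h[...,1]<170)&(h[...,2]>90)).astype(np.uint8)
c=proj("scene",p[None])[0].round().astype(int);print(c)
for v in range(c[1]-25,c[1]+40):
    x=np.where(m[v,c[0]-28:c[0]+28])[0]+c[0]-28
    if len(x):print(v,x.min(),x.max(),len(x),end=' | ')
E
python3 mm.py s13.png
```

```text
37.125 [ 0.4943 -0.0468  0.0774] [0.1 0.2 2.3] 0.49933666640664875
[265 207]
182 275 285 11 | 183 274 284 11 | 184 273 284 12 | 190 273 273 1 | 191 273 273 1 | 192 273 273 1 | 193 273 274 2 | 197 267 267 1 | 202 266 266 1 | 203 266 266 1 | 204 266 266 1 | 207 263 263 1 | 208 263 263 1 | 209 262 263 2 | 210 262 263 2 | 211 262 263 2 | 212 262 263 2 | 213 261 263 3 | 214 261 263 3 | 215 261 263 3 | 216 260 263 4 | 217 260 263 4 | 218 260 263 4 | 219 257 264 8 | 220 256 264 9 | 221 254 264 11 | 222 254 265 12 | 223 254 266 13 | 224 254 265 12 | 225 254 262 9 | 226 254 266 9 | 227 254 265 12 | 228 254 265 12 | 229 255 265 11 | 230 257 264 8 | 231 259 261 3 | 245 268 272 5 | 246 263 272 10 |
```

Emit:
carry_out(motion=[{"x": 0, "y": 0, "z": -0.005, "twist": 0}, {"x": 0, "y": 0, "z": -0.015, "twist": 0}, {"x": 0, "y": 0, "z": -0.04, "twist": 0}, {"x": 0, "y": 0, "z": -0.06, "twist": 0}, {"x": 0, "y": 0, "z": -0.06, "twist": 0}])

```text
t: 37.75
ee_pos: [0.4937, -0.0467, 0.26]
tool_rot: [0.006, 3.141, 0.0]
contact_force: [1.4, -0.8, -0.1]
grip_width: 0.497
grasp_force: 0.0
```

Run:
```python
from h import *
for n in("scene","top"):
    im=snap(n,f"{n[0]}14.png");h=cv2.cvtColor(im,cv2.COLOR_RGB2HSV).astype(int)
    m=((h[...,0]>=9)&(h[...,0]<=25)&(h[...,1]>50)&(h[...,1]<170)&(h[...,2]>90)).astype(np.uint8)
    c=proj(n,np.array([[.494,-.047,.05]]))[0].round().astype(int);print(n,c)
    for v in range(c[1]-26,c[1]+26):
        x=np.where(m[v,c[0]-26:c[0]+26])[0]+c[0]-26
        if len(x):print(v,x.min(),x.max(),len(x),end=' | ')
    print()
th=np.linspace(0,2*np.pi,40)
def ext(n,o,a):  # lean a deg towards +x, foot edge pivot on table
    a=np.radians(a);ax=np.array([np.sin(a),0,np.cos(a)]);e2=np.array([np.cos(a),0,-np.sin(a)]);O=np.array([o[0]-.019*np.cos(a),o[1],.019*np.sin(a)]);r=[]
    for q0,q1,R_ in((0,.014,.019),(.106,.13,.012)):
        e=proj(n,[O+ax*q+R_*(np.cos(t)*np.array([0,1,0])+np.sin(t)*e2) for q in(q0,q1) for t in th]);r.append((e.min(0).round(1).tolist(),e.max(0).round(1).tolist()))
    return r
for a in(0,18,25,35):print(a,ext("scene",(.494,-.047),a))
print(manip.state()["ee_pos"])
```

```text
scene [265 214]
192 253 255 3 | 193 251 257 7 | 194 250 258 5 | 195 250 258 7 | 196 250 258 7 | 197 250 258 8 | 198 250 258 9 | 199 251 259 9 | 200 251 264 9 | 201 251 258 8 | 202 251 258 8 | 203 252 257 6 | 204 253 257 5 | 205 253 258 6 | 206 254 258 5 | 207 254 258 5 | 208 254 258 5 | 209 254 258 5 | 210 254 258 5 | 211 254 259 6 | 212 254 259 6 | 213 255 259 5 | 214 255 259 5 | 215 255 259 5 | 216 255 259 5 | 217 255 260 6 | 218 255 260 6 | 219 256 260 5 | 220 255 262 8 | 221 254 264 11 | 222 253 265 12 | 223 252 265 10 | 224 252 265 10 | 225 252 265 9 | 226 252 265 10 | 227 253 265 4 | 228 253 265 7 | 229 254 264 11 | 230 254 264 11 | 231 255 262 8 | 232 257 260 4 | 
top [261 228]
230 258 258 1 | 231 257 258 2 | 232 257 258 2 | 233 256 258 3 | 234 256 258 3 | 235 255 256 2 | 236 255 255 1 | 237 254 255 2 | 238 254 255 2 | 239 255 257 3 | 240 255 257 3 | 241 256 257 2 | 
0 [([252.1, 220.6], [265.4, 233.4]), ([253.7, 191.9], [262.6, 204.2])]
18 [([252.7, 219.2], [266.8, 231.5]), ([265.5, 188.5], [276.3, 200.8])]
25 [([253.2, 218.5], [267.3, 230.9]), ([270.0, 188.1], [281.4, 200.3])]
35 [([254.2, 217.6], [268.0, 230.2]), ([276.2, 188.4], [288.1, 200.6])]
[ 0.49743865 -0.04715328  0.26526404]
```

Emit:
carry_out(motion=[{"x": 0, "y": 0, "z": 0, "twist": 0}, {"x": 0, "y": 0, "z": 0, "twist": 0}, {"x": 0, "y": 0, "z": 0, "twist": 0}])

```text
t: 38.22
ee_pos: [0.4934, -0.0467, 0.2559]
tool_rot: [-0.006, -3.138, -0.001]
contact_force: [0.2, 0.2, -0.1]
grip_width: 0.502
grasp_force: 0.0
```

```bash
cat > mk.py <<'E'
from h import *
from scipy.optimize import least_squares
import sys
x0,y0=float(sys.argv[1]),float(sys.argv[2])
im=manip.snapshot("scene");h=cv2.cvtColor(im,cv2.COLOR_RGB2HSV).astype(int)
m=((h[...,0]>=9)&(h[...,0]<=25)&(h[...,1]>50)&(h[...,1]<170)&(h[...,2]>90)).astype(np.uint8)
c=proj("scene",np.array([[x0,y0,.05]]))[0].round().astype(int)
k=np.zeros_like(m);k[c[1]-26:c[1]+26,c[0]-20:c[0]+20]=1;n,l,st,ce=cv2.connectedComponentsWithStats(m*k);i=1+st[1:,4].argmax();b=l==i
for v in range(st[i,1],st[i,1]+st[i,3]):
    x=np.where(b[v])[0];print(v,x.min(),x.max(),end=' | ')
th=np.linspace(0,2*np.pi,40)
def ext(x,y):
    r=[]
    for q0,q1,R_ in((0,.014,.019),(.106,.13,.012)):
        e=proj("scene",[[x+R_*np.cos(t),y+R_*np.sin(t),q] for q in(q0,q1) for t in th]);r+=[e[:,0].min(),e[:,0].max(),e[:,1].min(),e[:,1].max()]
    return np.array(r)
print("\nupright at",x0,y0,ext(x0,y0).round(1))
vs=np.where(b)[0];top=vs.min();bot=vs.max()
ff=np.where(b[bot-10:bot+1])[1];kk=np.where(b[top:top+9])[1]
f=lambda p:np.r_[ext(*p)[[0,1]].mean()-(ff.min()+ff.max())/2,ext(*p)[3]-bot-.5,ext(*p)[6]-top+.5,ext(*p)[[4,5]].mean()-(kk.min()+kk.max())/2]
r=least_squares(f,[x0,y0],x_scale=.01);print("fit upright",r.x.round(4),r.fun.round(2))
plan(*r.x,.2)
E
python3 mk.py .475 -.047
```

```text
191 258 263 | 192 257 264 | 193 256 262 | 194 256 262 | 195 257 264 | 196 257 264 | 197 256 264 | 198 256 264 | 199 256 264 | 200 257 264 | 201 257 263 | 202 258 262 | 203 258 262 | 204 258 262 | 205 258 262 | 206 258 262 | 207 258 262 | 208 258 262 | 209 258 262 | 210 258 262 | 211 258 262 | 212 258 262 | 213 258 262 | 214 258 262 | 215 257 262 | 216 257 262 | 217 257 262 | 218 257 261 | 219 257 261 | 220 256 262 | 221 254 263 | 222 254 265 | 223 253 265 | 224 253 263 | 225 253 262 | 226 253 261 | 227 253 265 | 228 253 265 | 229 253 265 | 230 254 264 | 231 255 263 | 232 258 261 | 
upright at 0.475 -0.047 [252.1 265.4 220.6 233.4 253.7 262.6 191.9 204.2]
fit upright [ 0.4794 -0.0439] [ 0.76 -0.27  0.28 -0.73]
t 38.275 pos [ 0.4936 -0.0467  0.2561] phi 89.8 tilt [-0.003  0.    -1.   ] twist 0 shift [0.0141 0.0027 0.0561] rows 0.9
```

Emit:
carry_out(motion=[{"x": 0.0145, "y": 0.0025, "z": 0, "twist": 0}, {"x": 0, "y": 0, "z": 0.04, "twist": 0}, {"x": 0, "y": 0, "z": 0, "twist": 0}, {"x": 0, "y": 0, "z": 0, "twist": 0}])

```text
t: 38.78
ee_pos: [0.4798, -0.0442, 0.2182]
tool_rot: [0.006, 3.141, -0.0]
contact_force: [-0.3, -0.2, 0.6]
grip_width: 0.501
grasp_force: 0.0
```

```bash
python3 mk.py .479 -.044
```

```text
192 256 261 | 193 255 262 | 194 254 262 | 195 254 262 | 196 254 262 | 197 254 262 | 198 254 262 | 199 254 262 | 200 255 262 | 201 255 262 | 202 255 261 | 203 256 261 | 204 256 261 | 205 256 261 | 206 256 261 | 207 257 261 | 208 257 261 | 209 257 261 | 210 257 261 | 211 257 261 | 212 257 261 | 213 257 261 | 214 257 261 | 215 257 261 | 216 257 261 | 217 257 261 | 218 257 261 | 219 257 261 | 220 256 262 | 221 255 263 | 222 254 264 | 223 253 265 | 224 252 262 | 225 252 261 | 226 253 261 | 227 253 265 | 228 253 265 | 229 253 265 | 230 254 264 | 231 254 263 | 232 256 261 | 
upright at 0.479 -0.044 [253.  266.3 219.6 232.3 254.7 263.6 190.8 203.2]
fit upright [ 0.4754 -0.0444] [ 0.03  0.23 -0.24 -0.03]
t 38.825 pos [ 0.4802 -0.0443  0.2186] phi 89.8 tilt [ 0.002 -0.    -1.   ] twist 0 shift [ 0.0049 -0.0002  0.0186] rows 0.3
```

Now the fit matches an upright tamper to 0.25 px, standing free at (0.475, -0.044). I'll take it by the knob from above.

Emit:
carry_out(motion=[{"x": 0.005, "y": 0, "z": 0.03, "twist": 0}, {"x": 0, "y": 0, "z": 0.035, "twist": 0}, {"x": 0, "y": 0, "z": 0.025, "twist": 0}, {"x": 0, "y": 0, "z": 0.011, "twist": 0}, {"x": 0, "y": 0, "z": 0, "twist": 0}])

```text
t: 39.45
ee_pos: [0.4751, -0.0442, 0.1167]
tool_rot: [0.006, 3.141, 0.0]
contact_force: [0.0, -1.0, -0.4]
grip_width: 0.502
grasp_force: 0.0
```

Emit:
carry_out(motion=[{"x": 0, "y": 0, "z": 0, "twist": 0}, {"x": 0, "y": 0, "z": 0, "twist": 0}, {"x": 0, "y": 0, "z": 0, "twist": 0}, {"x": 0, "y": 0, "z": 0, "twist": 0}], grip=1)

```text
t: 39.95
ee_pos: [0.4757, -0.0446, 0.1176]
tool_rot: [0.006, 3.138, -0.001]
contact_force: [-0.2, -1.5, 5.8]
grip_width: 0.257
grasp_force: 59.1
```

Emit:
carry_out(motion=[{"x": 0, "y": 0, "z": -0.03, "twist": 0}, {"x": 0, "y": 0, "z": -0.06, "twist": 0}, {"x": 0, "y": 0, "z": -0.06, "twist": 0}, {"x": 0, "y": 0, "z": -0.02, "twist": 0}, {"x": 0, "y": 0, "z": 0, "twist": 0}])

```text
t: 40.58
ee_pos: [0.475, -0.0441, 0.2877]
tool_rot: [0.006, 3.138, 0.0]
contact_force: [-0.6, 0.2, -1.3]
grip_width: 0.263
grasp_force: 59.0
```

Run:
```python
from h import *
plan(.4295,.0893,.28)
```

```text
t 40.575 pos [ 0.475  -0.0441  0.2877] phi 89.8 tilt [ 0.004  0.    -1.   ] twist 0 shift [0.0461 0.1332 0.0076] rows 2.3
```

Emit:
carry_out(motion=[{"x": 0.0154, "y": 0.0444, "z": 0, "twist": 0}, {"x": 0.0154, "y": 0.0444, "z": 0, "twist": 0}, {"x": 0.0153, "y": 0.0444, "z": 0, "twist": 0}, {"x": 0, "y": 0, "z": 0.015, "twist": 0}, {"x": 0, "y": 0, "z": 0, "twist": 0}, {"x": 0, "y": 0, "z": 0, "twist": 0}])

```text
t: 41.32
ee_pos: [0.4292, 0.0883, 0.2706]
tool_rot: [-0.008, -3.14, 0.001]
contact_force: [-0.5, -0.4, -0.6]
grip_width: 0.26
grasp_force: 59.4
```

Run:
```python
from h import *
plan(.4297,.0893,.2);p=manip.state()["ee_pos"]
im=snap("scene","s15.png");h=cv2.cvtColor(im,cv2.COLOR_RGB2HSV).astype(int)
m=((h[...,0]>=9)&(h[...,0]<=25)&(h[...,1]>50)&(h[...,1]<170)&(h[...,2]>90)).astype(np.uint8)
c=proj("scene",p-[0,0,.11])[0].round().astype(int)
for v in range(c[1]-15,c[1]+15):
    x=np.where(m[v,c[0]-15:c[0]+15])[0]+c[0]-15
    if len(x):print(v,x.min(),x.max(),end=' | ')
th=np.linspace(0,2*np.pi,40);e=proj("scene",[p+[.019*np.cos(t),.019*np.sin(t),z] for z in(-.1176,-.1036) for t in th]);print("\npred foot",e.min(0),e.max(0))
g=cv2.cvtColor(im,cv2.COLOR_RGB2GRAY)
for v in(182,190):print(g[v,212:245].tolist())
```

```text
t 41.325 pos [0.4292 0.0883 0.2706] phi 89.7 tilt [-0.001 -0.    -1.   ] twist 0 shift [-0.0006  0.0011  0.0706] rows 1.1
146 223 227 | 147 223 227 | 148 223 227 | 149 223 227 | 150 223 227 | 151 223 227 | 152 223 227 | 153 223 228 | 154 224 228 | 155 224 228 | 156 223 230 | 157 221 231 | 158 220 232 | 159 220 232 | 160 220 232 | 161 220 232 | 162 220 232 | 163 220 232 | 164 220 231 | 165 221 231 | 166 222 229 | 
pred foot [218.74266908 155.38974023] [232.48089931 167.57408042]
[150, 152, 148, 152, 151, 155, 130, 130, 136, 137, 138, 173, 169, 168, 166, 165, 161, 158, 154, 155, 153, 140, 137, 138, 75, 34, 39, 32, 36, 35, 35, 38, 42]
[25, 18, 33, 64, 80, 91, 88, 133, 133, 137, 137, 173, 171, 169, 167, 167, 163, 160, 154, 153, 153, 143, 136, 136, 136, 21, 32, 33, 36, 34, 41, 37, 37]
```

Emit:
carry_out(motion=[{"x": 0, "y": 0.001, "z": 0.008, "twist": 0}, {"x": 0, "y": 0, "z": 0.01, "twist": 0}, {"x": 0, "y": 0, "z": 0.01, "twist": 0}, {"x": 0, "y": 0, "z": 0, "twist": 0}])

```text
t: 41.88
ee_pos: [0.4284, 0.09, 0.2422]
tool_rot: [-0.006, -3.139, 0.001]
contact_force: [-0.1, -0.2, -0.9]
grip_width: 0.255
grasp_force: 59.3
```

Emit:
carry_out(motion=[{"x": 0, "y": 0, "z": 0.006, "twist": 0}, {"x": 0, "y": 0, "z": 0.006, "twist": 0}, {"x": 0, "y": 0, "z": 0.006, "twist": 0}, {"x": 0, "y": 0, "z": 0, "twist": 0}])

```text
t: 42.38
ee_pos: [0.4289, 0.0902, 0.225]
tool_rot: [-0.006, -3.141, 0.0]
contact_force: [-0.4, 0.7, -1.2]
grip_width: 0.262
grasp_force: 59.4
```

Emit:
carry_out(motion=[{"x": 0, "y": 0, "z": 0.005, "twist": 0}, {"x": 0, "y": 0, "z": 0.005, "twist": 0}, {"x": 0, "y": 0, "z": 0.005, "twist": 0}, {"x": 0, "y": 0, "z": 0, "twist": 0}])

```text
t: 42.88
ee_pos: [0.4287, 0.0901, 0.2096]
tool_rot: [-0.006, -3.14, 0.0]
contact_force: [0.2, 0.1, -0.6]
grip_width: 0.264
grasp_force: 59.4
```

Emit:
carry_out(motion=[{"x": 0, "y": 0, "z": 0.003, "twist": 0}, {"x": 0, "y": 0, "z": 0.003, "twist": 0}, {"x": 0, "y": 0, "z": 0.002, "twist": 0}, {"x": 0, "y": 0, "z": 0, "twist": 0}])

```text
t: 43.38
ee_pos: [0.4294, 0.0902, 0.2025]
tool_rot: [0.006, 3.141, 0.0]
contact_force: [0.2, -0.1, 4.1]
grip_width: 0.26
grasp_force: 59.8
```

Emit:
carry_out(motion=[{"x": 0, "y": 0, "z": 0.002, "twist": 0}, {"x": 0, "y": 0, "z": 0.001, "twist": 0}, {"x": 0, "y": 0, "z": 0, "twist": 0}])

```text
t: 43.75
ee_pos: [0.4295, 0.0903, 0.1996]
tool_rot: [0.006, 3.14, 0.001]
contact_force: [0.7, 0.2, 5.2]
grip_width: 0.261
grasp_force: 59.9
```

Emit:
carry_out(motion=[{"x": 0, "y": 0, "z": 0.001, "twist": 0}, {"x": 0, "y": 0, "z": 0.001, "twist": 0}, {"x": 0, "y": 0, "z": 0, "twist": 0}])

```text
t: 44.12
ee_pos: [0.43, 0.0903, 0.1984]
tool_rot: [0.006, 3.139, 0.001]
contact_force: [-0.5, -0.4, 9.4]
grip_width: 0.259
grasp_force: 60.4
```

Emit:
carry_out(motion=[{"x": 0, "y": 0, "z": 0.001, "twist": 0}, {"x": 0, "y": 0, "z": 0, "twist": 0}])

```text
t: 44.38
ee_pos: [0.4305, 0.0904, 0.1983]
tool_rot: [0.006, 3.137, 0.001]
contact_force: [-1.6, -1.2, 14.9]
grip_width: 0.26
grasp_force: 61.0
```

Hit the stop where expected (TCP 0.1983 against a computed 0.1986). I'll press firmly.

Emit:
carry_out(motion=[{"x": 0, "y": 0, "z": 0.001, "twist": 0}, {"x": 0, "y": 0, "z": 0.001, "twist": 0}, {"x": 0, "y": 0, "z": 0.001, "twist": 0}, {"x": 0, "y": 0, "z": 0, "twist": 0}, {"x": 0, "y": 0, "z": 0, "twist": 0}])

```text
t: 45.0
ee_pos: [0.432, 0.0906, 0.1981]
tool_rot: [0.006, 3.132, 0.002]
contact_force: [-4.2, -0.9, 30.4]
grip_width: 0.257
grasp_force: 62.7
```

Emit:
carry_out(motion=[{"x": 0, "y": 0, "z": -0.006, "twist": 0}, {"x": 0, "y": 0, "z": -0.015, "twist": 0}, {"x": 0, "y": 0, "z": -0.025, "twist": 0}, {"x": 0, "y": 0, "z": -0.03, "twist": 0}, {"x": 0, "y": 0, "z": -0.02, "twist": 0}, {"x": 0, "y": 0, "z": 0, "twist": 0}])

```text
t: 45.75
ee_pos: [0.4293, 0.0902, 0.2895]
tool_rot: [0.006, 3.141, 0.0]
contact_force: [-0.2, 1.1, -1.9]
grip_width: 0.263
grasp_force: 59.4
```

Run:
```python
from h import *
plan(.44,-.035,.125)
```

```text
t 45.75 pos [0.4293 0.0902 0.2895] phi 89.8 tilt [ 0.001  0.    -1.   ] twist 0 shift [-0.011  -0.1252  0.1645] rows 3.3
```

Emit:
carry_out(motion=[{"x": -0.004, "y": -0.042, "z": 0, "twist": 0}, {"x": -0.004, "y": -0.042, "z": 0, "twist": 0}, {"x": -0.003, "y": -0.041, "z": 0.02, "twist": 0}, {"x": 0, "y": 0, "z": 0.05, "twist": 0}, {"x": 0, "y": 0, "z": 0.05, "twist": 0}, {"x": 0, "y": 0, "z": 0.035, "twist": 0}, {"x": 0, "y": 0, "z": 0.01, "twist": 0}, {"x": 0, "y": 0, "z": 0.003, "twist": 0}, {"x": 0, "y": 0, "z": 0.002, "twist": 0}, {"x": 0, "y": 0, "z": 0, "twist": 0}])

```text
t: 47.0
ee_pos: [0.4402, -0.0349, 0.1202]
tool_rot: [0.006, 3.14, -0.0]
contact_force: [-0.4, -0.1, -1.5]
grip_width: 0.262
grasp_force: 59.6
```

Emit:
carry_out(motion=[{"x": 0, "y": 0, "z": 0.001, "twist": 0}, {"x": 0, "y": 0, "z": 0.001, "twist": 0}, {"x": 0, "y": 0, "z": 0, "twist": 0}])

```text
t: 47.38
ee_pos: [0.4399, -0.0349, 0.1177]
tool_rot: [0.006, 3.141, -0.0]
contact_force: [0.2, -0.4, 1.9]
grip_width: 0.26
grasp_force: 59.8
```

Emit:
carry_out(motion=[{"x": 0, "y": 0, "z": 0, "twist": 0}, {"x": 0, "y": 0, "z": 0, "twist": 0}, {"x": 0, "y": 0, "z": 0, "twist": 0}, {"x": 0, "y": 0, "z": 0, "twist": 0}, {"x": 0, "y": 0, "z": -0.02, "twist": 0}, {"x": 0, "y": 0, "z": -0.05, "twist": 0}, {"x": 0, "y": 0, "z": -0.06, "twist": 0}, {"x": 0, "y": 0, "z": -0.06, "twist": 0}, {"x": 0, "y": 0, "z": 0, "twist": 0}], grip=0.5)

```text
t: 48.5
ee_pos: [0.4418, -0.0351, 0.3121]
tool_rot: [0.006, 3.131, -0.002]
contact_force: [0.5, 0.2, -1.2]
grip_width: 0.5
grasp_force: 0.0
```

```bash
python3 mk.py .44 -.035 | tail -3
python3 - <<'E'
from h import *
# bystanders unmoved? and how deep the cartridge top is: mean picture change around each
a=cv2.imread('pics/s0.png').astype(int);b=snap("scene","end_s.png")[:,:,::-1].astype(int)
for n,P,h in(("jar",(.4815,-.310),.053),("shaker",(.609,-.166),.045),("cup",(.43,.198),.05),("yellow",(.5275,-.2195),.011)):
    u,v=proj("scene",[[*P,h]])[0].round().astype(int)
    A=a[v-14:v+14,u-10:u+10].astype(np.uint8);r=cv2.matchTemplate(b[v-20:v+20,u-16:u+16].astype(np.uint8),A,cv2.TM_CCOEFF_NORMED);print(n,r.max().round(3),np.unravel_index(r.argmax(),r.shape),"(6,6)=unmoved")
E
```

```text
upright at 0.44 -0.035 [239.1 252.5 221.1 233.9 240.1 249.2 192.3 204.7]
fit upright [ 0.4409 -0.0328] [ 0.36 -0.24  0.25 -0.34]
t 48.55 pos [ 0.4403 -0.035   0.3091] phi 89.8 tilt [ 0.005 -0.    -1.   ] twist 0 shift [-0.      0.0022  0.1091] rows 1.7
jar 1.0 (np.int64(6), np.int64(6)) (6,6)=unmoved
shaker 0.998 (np.int64(6), np.int64(6)) (6,6)=unmoved
cup 0.937 (np.int64(6), np.int64(6)) (6,6)=unmoved
yellow 1.0 (np.int64(6), np.int64(6)) (6,6)=unmoved
```

The tamper stands upright and free, the bystanders have not moved, and the stack is at the stop. Handing in.

```bash
python3 -c "
from workcell import manip
print(manip.finish_job())"
```

```text
the job is handed in; nothing more can be done
None
```

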